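# Open the carving shop's strongbox by its combination dial

## Task

The grey strongbox on the bench is locked with the combination 30, 90, 15. Turn the dial on its lid left (anticlockwise) to 30, right to 90 and left to 15, going straight to each number and not past it, then turn it right until you feel it pull the bolt back and come up against its stop, gently, without forcing the dial there. Then lift the lid by its bar to at least half open (45 degrees), leave it standing open, and leave the chisels and the whetstone around the box where they lie.

Things in the scene. Friction and masses are not known exactly. Their poses are not given: they have to be found in the camera images.
- strongbox: Grey steel box, 260 (x) by 300 (y) by 100 mm high, screwed to the bench. Origin: centre of its underside. Its front, with the lid's bar, faces its -x (towards the robot); the 5 mm lid plate lies on it (top face 105 mm above the bench), hinged along the back edge (+x). The dial's upright axis is at x = +5, y = 0 mm.
- dial_grip (a point): Point on the dial's axis at the height to grip the knob, 138 mm above the bench. The knob: ribbed steel cylinder, 40 mm across, 35 mm tall, top 150 mm above the bench, on a dark dial plate 76 mm across (upper face 115 mm above the bench) that turns with it. Around it a fixed aluminium ring, 100 mm across.
- dial_index (a point): The fixed index, a dark mark on the aluminium ring at the back of the dial (away from the lid's bar), 44.5 mm from the axis towards the box's +x. The number next to it is the one the dial shows. 100 numbers to a turn, growing clockwise round the plate: broad white mark at 0, long marks each 10, middle marks each 5. So turning left raises the number.
- dial (a joint): Turn of the dial, rad, no end stops; grows turning left (anticlockwise from above), 0 with the zero mark at the index; number = 100 x value / (2 pi). Starts within 7 numbers of 0: so left to 30 is value 1.885, right to 90 is -0.628, left to 15 is 0.942, each good to 2 numbers (0.12 rad); going further past one spoils it. Takes 0.03 to 0.1 N m to turn and stays where left.
- lock_case (a point): Centre of the lock case under the lid. After 30, 90, 15, turning right, the dial takes hold of the bolt at about 4, goes heavier (0.1 to 0.2 N m) and draws it to a solid stop, to be felt: it differs each time, from 97 to 91, and only up against it does the bolt let go of the lid. The bolt stays there. Over 30 N on the lock's cam (about 0.45 N m on the dial) harms it.
- lid (a joint): Opening of the lid, rad: 0 shut, at most 1.45, the bar's side rising. A friction hinge: it stays where it is left once open by 0.6 or more. It takes about 10 N at the bar to raise; with the bolt thrown it does not open at all. If the dial runs past 90 without a stop, a number was missed: turn left at least one whole turn on to 30 and dial again.
- lid_handle (a point): Middle of the lid's lifting bar: round steel bar, 12 mm thick, 124 mm long, along the box's y, at x = -96 mm of the box, its centre line 40 mm above the lid's face (145 mm above the bench when shut), on two posts, 10 mm thick, 55 mm either side of its middle. The space under it is open.
- lid_hinge (a point): Middle of the lid's hinge line, along the box's y at x = +130 mm, 100 mm above the bench. The bar moves on an arc of 230 mm radius about it.
- flat_chisel: Bystander: stone chisel, 200 x 25 x 13 mm, lying in front of the box. Origin: middle of its underside.
- claw_chisel: Bystander: stone chisel, 190 x 20 x 13 mm, lying left of the box. Origin: middle of its underside.
- whetstone: Bystander: grey sharpening stone, 150 x 50 x 25 mm, right of the box. Origin: centre of its underside.

How it is judged:
By the outcome, as a careful person would: the job done as asked, in the order asked, and still so for the second after the job is handed in, with the robot touching nothing.
It also fails if it takes over 72 s, if anything falls off the work surface, if the arm or the gripper's body presses on something with over 40 N, if the wrist force passes 120 N, or if a joint passes its speed limit or range.

## Robot

A 7-joint arm with a two-finger parallel gripper is mounted at the origin on the work surface. World frame = base frame: x ahead of the robot, y to its left, z up, the work surface at z = 0. Lengths are in m, angles in rad, forces in N, time in s.
With the tool pointing down it reaches from about 0.4 to 0.85 m from the base axis. Payload 10.4 kg.
Tool frame: the origin (TCP) lies midway between the tips of the shut fingers; the grasp point (between the pads) lies 19 mm behind it; z points along the fingers, y is the direction in which the jaws open and shut (so a half turn about z gives the same grasp; the last joint's range is limited). The gripper opens to 87 mm and grips with 3 to 60 N. Pads are 19 mm wide; open, the fingers measure 117 mm over their backs; the gripper's body (75 mm by 190 mm) begins 51 mm behind the grasp point.
Start: joints at [1.325, 0.332, -0.065, 1.46, 0.022, 1.35, -0.088], TCP at [0.138, -0.61, 0.223] pointing down, gripper open.
Joint ranges: [-2.6, 2.6], [-0.5, 2.12], [-1.47, 1.34], [0.16, 2.42], [-1.27, 4.41], [0.06, 2.06], [-2.6, 2.6]. Speed limits (rad/s): [2.22, 2.22, 2.79, 2.79, 3.14, 3.14, 3.14].

## Interface

Orientations are given as a unit quaternion [x, y, z, w].
In Python, from bench import r gives the robot as it stands.
- The arm moves only by the tool step_arm, never from a script. Its argument "increments" is a list of rows, each a list of 2 entries, a list of its own where there are three numbers: the shift along the tool's x, y, z in m, then the turn, a rotation vector about the tool's x, y, z in rad. A call has 1 to 5 rows; each row is the pose to reach, as a shift and turn from the pose measured when the call began, along the tool's axes at that moment; what a row does not reach only later rows make up. A row lasts 1/10 s, in which the tool goes at most 50 mm and 8.59 degrees, less where a joint would pass 70% of its speed; a pose out of reach is approached as far as the arm can. A call with a gripper value outside its range is refused whole. "hand" is the closure, from -1 (fully open) to 1 (shut), so that 0 is half open, set as the call begins (left out, the last holds). The fingers move at their own pace and stop on an object; "grip_force" is the grip in N (left out, the last holds). Time passes only in rows, so rows that repeat a pose let the fingers close. It gives the time, the measured TCP pose, the force and the opening at its end, in the units of the state.
- r.read_state(): the state, without advancing time (a new reading comes with each control period).
- r.camera(name): name is "side" or "top"; returns a dict with "pixels" (384x512x3 uint8, blue, green, red), "camera_matrix" (3x3 intrinsics, pixels), "k1" (the pictures are not rectified: a ray, as slopes to the right and down, at radius r is drawn at 1 + k1 r^2 times it, then the intrinsics apply), "extrinsics" (4x4, takes a point from camera to world coordinates). Camera axes: x right, y up, looking along -z (the intrinsics and any distortion apply to the point x, -y, -z); pixel columns grow to the right and rows downward; lengths in m; the calibration is good to about 2 mm. A picture is of the moment at which its call begins. There is no depth.
- r.close_job(): hands the job in, once; it reports no verdict.
The state is a dict: "time": time; "joint_positions": joint angles; "joint_vel": joint speeds; "joint_torque": joint torques, N m; "ee_pos": TCP position; "eef_rot": TCP orientation; "ft_force": force on the tool from outside, world axes, zero at the start; "torque": the same for the moment, N m; "width": finger opening in m.
Only numpy, scipy, OpenCV 4.12 (cv2) and the standard library are available. Lean on these libraries where they do the work, as an engineer would, in place of code of your own. Each camera call takes 0.05 s, during which the arm holds its last target.

## Working session

There is one attempt and no reset: what is moved stays moved. The work goes in short steps, Python scripts to look and compute and a tool call to move; the robot and the scene stay as the last step left them, time stands still between calls to the robot, and variables do not carry over. Pictures are saved under pics/ and viewed, and the job is handed in when it is done.

Besides the shell and the picture viewer there is one more tool, called in YAML: its name, and indented under it one key for each argument. step_arm: Moves the arm, as the interface text tells. Its arguments: {"type":"object","properties":{"increments":{"type":"array"},"hand":{"type":"number"},"grip_force":{"type":"number"}},"required":["increments"]}

```bash
mkdir -p pics; ls; python3 - <<'E'
from bench import r
import cv2
s=r.read_state(); print(s)
for n in("side","top"):
    c=r.camera(n); cv2.imwrite(f"pics/{n}0.png",c["pixels"]); print(n,c["camera_matrix"],c["k1"],c["extrinsics"])
E
```

```text
pics
{'time': 0.0, 'joint_positions': array([ 1.3253857 ,  0.33286135, -0.06468247,  1.46096285,  0.0215911 ,
        1.34991229, -0.08850642]), 'joint_vel': array([ 0.00187688,  0.00068712,  0.00015857,  0.00091872, -0.00145323,
       -0.00013604,  0.00101528]), 'joint_torque': array([-8.10708589e-04, -6.23263907e+01,  2.38930725e-02, -3.89901066e+01,
       -6.14287611e-02,  3.98274406e-02,  1.21286084e-04]), 'ee_pos': array([ 0.1380042 , -0.60916113,  0.22175019]), 'eef_rot': array([ 9.93800778e-01,  1.11173241e-01, -1.13254300e-04, -7.15495342e-04]), 'ft_force': array([ 0.04194365, -0.03777262, -0.13119811]), 'torque': array([ 0.00191911,  0.00033801, -0.02334813]), 'width': 0.08665180300920043}
side [[435.56873486   0.         254.70982941]
 [  0.         435.56873486 187.33421471]
 [  0.           0.           1.        ]] -0.159410664174254 [[-0.85405612  0.3905833  -0.34355907  0.22474976]
 [-0.52015739 -0.63497131  0.57118099  0.58944401]
 [ 0.0049436   0.66652541  0.74546592  0.82495306]
 [ 0.          0.          0.          1.        ]]
top [[353.17370149   0.         258.78862598]
 [  0.         353.17370149 191.23557499]
 [  0.           0.           1.        ]] -0.0923611771713344 [[ 0.07702775  0.97677628 -0.19993704  0.35752596]
 [-0.99702771  0.07577937 -0.01390092  0.04380515]
 [ 0.00157302  0.20041353  0.97971013  0.98179996]
 [ 0.          0.          0.          1.        ]]
```

View pics/top0.png

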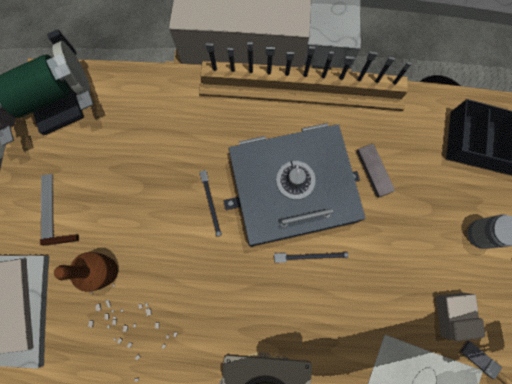

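View pics/side0.png

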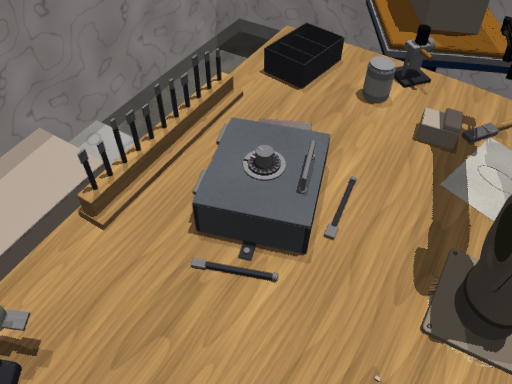

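The top view shows the box around (295,185), turned about 12°, with the dial at about (296,178) and the bar at about (305,217). I'll enlarge both views.

```bash
python3 - <<'E'
import cv2
a=cv2.imread("pics/top0.png"); 
cv2.imwrite("pics/top0b.png",cv2.resize(a[115:255,220:370],None,fx=5,fy=4.2857*0+5*0.857,interpolation=cv2.INTER_CUBIC) if 0 else cv2.resize(a[120:250,220:370],None,fx=4.5,fy=4.5,interpolation=cv2.INTER_CUBIC))
cv2.imwrite("pics/top0c.png",cv2.resize(a[155:205,270:325],None,fx=12,fy=12,interpolation=cv2.INTER_CUBIC)[:600])
b=cv2.imread("pics/side0.png")
cv2.imwrite("pics/side0c.png",cv2.resize(b[135:195,235:325],None,fx=8,fy=8,interpolation=cv2.INTER_CUBIC))
E
```

```text
(no output)
```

View pics/top0b.png

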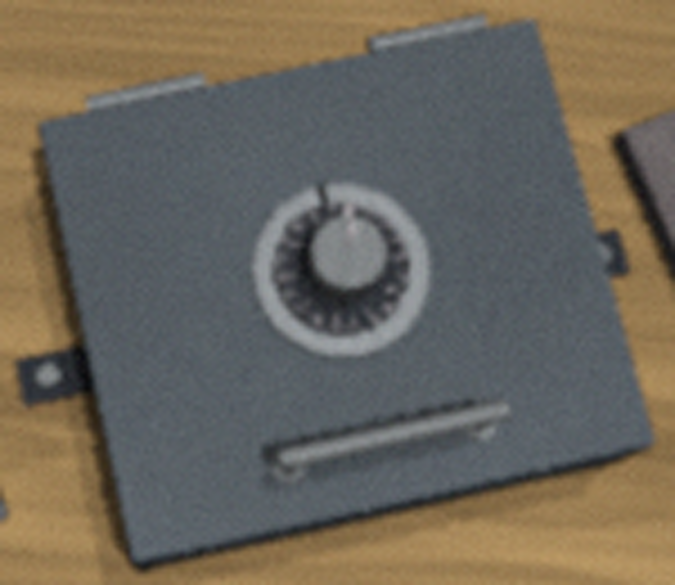

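View pics/top0c.png

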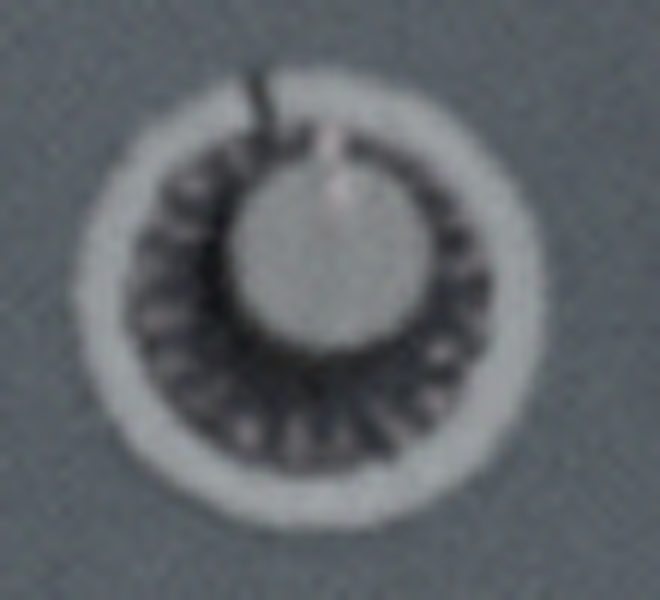

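View pics/side0c.png

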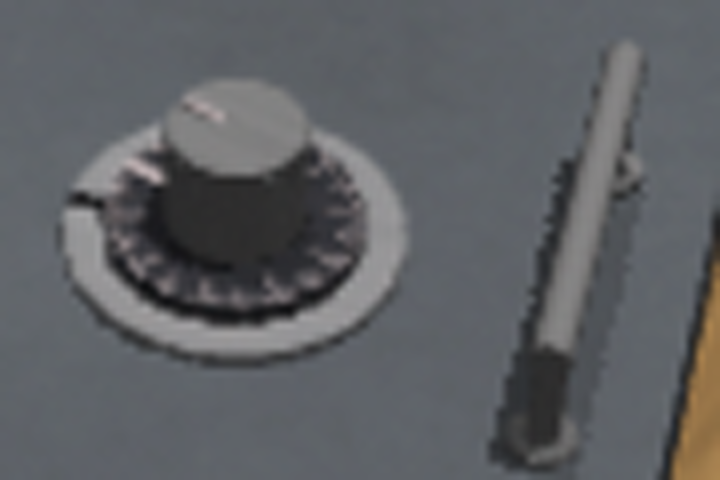

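```bash
cat > h.py <<'E'
import numpy as np, cv2
K={"side":(435.56873486,254.70982941,187.33421471,-0.159410664174254,np.array([[-0.85405612,0.3905833,-0.34355907,0.22474976],[-0.52015739,-0.63497131,0.57118099,0.58944401],[0.0049436,0.66652541,0.74546592,0.82495306]])),
"top":(353.17370149,258.78862598,191.23557499,-0.0923611771713344,np.array([[0.07702775,0.97677628,-0.19993704,0.35752596],[-0.99702771,0.07577937,-0.01390092,0.04380515],[0.00157302,0.20041353,0.97971013,0.98179996]]))}
def pw(cam,u,v,z):
    f,cx,cy,k,E=K[cam]
    p=cv2.undistortPoints(np.array([[[u,v]]],float),np.array([[f,0,cx],[0,f,cy],[0,0,1]]),np.array([k,0,0,0]))[0,0]
    d=E[:,:3]@np.array([p[0],-p[1],-1]); o=E[:,3]
    return o+d*(z-o[2])/d[2]
def wp(cam,P):
    f,cx,cy,k,E=K[cam]
    q=E[:,:3].T@(np.array(P)-E[:,3]); x,y=q[0]/-q[2],-q[1]/-q[2]; s=1+k*(x*x+y*y)
    return np.array([f*x*s+cx,f*y*s+cy])
def crop(cam,U,V,f,u0,v0,z): return pw(cam,(U+.5)/f-.5+u0,(V+.5)/f-.5+v0,z)
E
python3 - <<'E'
from h import *
np.set_printoptions(precision=4,suppress=True)
C=[crop("top",x,y,4.5,220,120,.105) for x,y in((40,122),(540,20),(652,440),(136,560))]
for c in C: print(c)
print("ctr",np.mean(C,0),"sizes",[np.linalg.norm(C[i]-C[i-1]) for i in range(4)])
for i,j in((0,1),(3,2),):
    d=C[j]-C[i]; print("yaw from y edge",np.degrees(np.arctan2(d[1],d[0]))+90)
for i,j in((3,0),(2,1)):
    d=C[j]-C[i]; print("yaw x edge",np.degrees(np.arctan2(d[1],d[0])))
print("knob top",crop("top",332,252,12,270,155,.15),"side",crop("side",238,128,8,235,135,.15))
print("ring",crop("top",312,298,12,270,155,.112))
ix=crop("top",262,105,12,270,155,.112);print("idx",ix)
print("zero plate",crop("top",328,140,12,270,155,.115), "side",crop("side",142,168,8,235,135,.115),crop("side",87,200,8,235,135,.112))
print("zero knob",crop("top",337,190,12,270,155,.15),"side",crop("side",205,107,8,235,135,.15))
print("bar",[crop("top",x,y,4.5,220,120,.151) for x,y in((285,455),(503,409))])
print("bar side",[crop("side",x,y,8,235,135,.149) for x,y in((626,48),(560,345))])
E
```

```text
[0.6484 0.1441 0.105 ]
[ 0.735  -0.1441  0.105 ]
[ 0.49   -0.2145  0.105 ]
[0.4023 0.068  0.105 ]
ctr [ 0.5689 -0.0366  0.105 ] sizes [np.float64(0.25760214216629523), np.float64(0.3009008528414784), np.float64(0.2549080508013567), np.float64(0.29579758106692594)]
yaw from y edge 16.720230624027735
yaw from y edge 17.24409529455309
yaw x edge 17.174875402926748
yaw x edge 16.029815587104128
knob top [ 0.5733 -0.0345  0.15  ] side [ 0.5752 -0.0339  0.15  ]
ring [ 0.5728 -0.0344  0.112 ]
idx [ 0.6143 -0.0214  0.112 ]
zero plate [ 0.6068 -0.0356  0.115 ] side [ 0.6086 -0.0368  0.115 ] [ 0.6169 -0.0196  0.112 ]
zero knob [ 0.5863 -0.0348  0.15  ] side [ 0.5875 -0.0364  0.15  ]
bar [array([ 0.4606, -0.0068,  0.151 ]), array([ 0.4937, -0.1207,  0.151 ])]
bar side [array([ 0.4972, -0.1232,  0.149 ]), array([ 0.4602, -0.0077,  0.149 ])]
```

Measured: box yaw ≈ 16.9°, dial axis ≈ (0.574, -0.0345). The lid sizes check at 256 × 298 mm against the given 260 × 300. The dial starts at about -5.5, i.e. value ≈ -0.345. Next I plan the approach.

```bash
cat >> h.py <<'E'
from scipy.spatial.transform import Rotation as R
def st():
    from bench import r
    s=r.read_state(); 
    np.set_printoptions(precision=4,suppress=True)
    Rm=R.from_quat(s["eef_rot"]); x=Rm.as_matrix()[:,0]
    print("t",s["time"],"q",s["joint_positions"],"p",s["ee_pos"],"xaz %.4f"%np.arctan2(x[1],x[0]),"tilt",Rm.as_matrix()[:,2],"F",s["ft_force"],"T",s["torque"],"w",s["width"])
    return s,Rm
def plan(pos,xaz):
    s,Rm=st()
    T=R.from_matrix(np.array([[np.cos(xaz),np.sin(xaz),0],[np.sin(xaz),-np.cos(xaz),0],[0,0,-1]]))
    print("shift",Rm.inv().apply(np.array(pos)-s["ee_pos"]),"turn",(Rm.inv()*T).as_rotvec())
E
python3 -c "
from h import *
plan((.574,-.0345,.27),.535)"
```

```text
t 0.1 q [ 1.3254  0.3328 -0.0647  1.4608  0.0216  1.3499 -0.0885] p [ 0.1381 -0.6092  0.2219] xaz 0.2228 tilt [-0.0003  0.0012 -1.    ] F [ 0.6508  1.0461 -0.6436] T [ 0.01   -0.0145  0.0464] w 0.08717993317786563
shift [ 0.5522 -0.4642 -0.0476] turn [-0.0012 -0.0002 -0.3122]
```

step_arm:
  increments:
    - [[0.02,-0.018,-0.03],[0,0,-0.05]]
    - [[0.055,-0.046,-0.048],[0,0,-0.1]]
    - [[0.092,-0.077,-0.048],[0,0,-0.15]]
    - [[0.129,-0.108,-0.048],[0,0,-0.2]]
    - [[0.166,-0.139,-0.048],[0,0,-0.25]]
  hand: -1

```text
time: 0.6
ee_pos: [0.27, -0.4352, 0.2699]
eef_rot: [0.972, 0.235, -0.0, -0.001]
ft_force: [1.1, -0.4, -0.0]
width: 0.0868
```

```bash
python3 -c "
from h import *
plan((.574,-.0345,.27),.535)"
```

```text
t 0.6 q [ 1.1442  0.0737 -0.2292  1.6702  0.0167  1.401  -0.1832] p [ 0.27   -0.4352  0.2699] xaz 0.4748 tilt [-0.0006  0.0012 -1.    ] F [ 1.0751 -0.3768 -0.012 ] T [-0.0852 -0.0998 -0.0113] w 0.08680173498672059
shift [ 0.4535 -0.2175  0.0002] turn [-0.0013 -0.0001 -0.0602]
```

step_arm:
  increments:
    - [[0.043,-0.021,0],[0,0,-0.02]]
    - [[0.086,-0.042,0],[0,0,-0.04]]
    - [[0.129,-0.062,0],[0,0,-0.06]]
    - [[0.172,-0.083,0],[0,0,-0.06]]
    - [[0.215,-0.104,0],[0,0,-0.06]]

```text
time: 1.1
ee_pos: [0.4143, -0.2427, 0.2699]
eef_rot: [0.964, 0.264, -0.0, -0.001]
ft_force: [1.2, -0.8, -0.5]
width: 0.0869
```

step_arm:
  increments:
    - [[0.043,-0.021,0],[0,0,0]]
    - [[0.086,-0.042,0],[0,0,0]]
    - [[0.129,-0.062,0],[0,0,0]]
    - [[0.172,-0.083,0],[0,0,0]]
    - [[0.21,-0.1,0],[0,0,0]]

```text
time: 1.6
ee_pos: [0.5448, -0.0472, 0.2699]
eef_rot: [0.964, 0.265, -0.0, -0.001]
ft_force: [0.1, -1.1, -0.9]
width: 0.0875
```

```bash
python3 -c "
from h import *
plan((.574,-.0345,.18),.535)"
```

```text
t 1.6 q [ 0.5968  0.1982 -0.6777  1.567   0.1239  1.4213 -1.1253] p [ 0.5448 -0.0472  0.2699] xaz 0.5355 tilt [-0.0008  0.0012 -1.    ] F [ 0.1485 -1.1053 -0.8562] T [-0.0241 -0.0743  0.0023] w 0.08749406898597911
shift [0.0317 0.0041 0.0899] turn [-0.0015  0.0001  0.0005]
```

step_arm:
  increments:
    - [[0.016,0.002,0],[0,0,0]]
    - [[0.032,0.004,0],[0,0,0]]
    - [[0.032,0.004,0.03],[0,0,0]]
    - [[0.032,0.004,0.06],[0,0,0]]
    - [[0.032,0.004,0.08],[0,0,0]]

```text
time: 2.1
ee_pos: [0.5734, -0.0342, 0.1874]
eef_rot: [0.964, 0.265, -0.001, -0.001]
ft_force: [-0.3, -0.5, 0.5]
width: 0.0867
```

```bash
python3 - <<'E'
from h import *
from bench import r
for n in("side","top"):
    c=r.camera(n)["pixels"]; cv2.imwrite(f"pics/{n}1.png",c)
    u,v=wp(n,(.574,-.0345,.14)).astype(int)
    cv2.imwrite(f"pics/{n}1c.png",cv2.resize(c[v-60:v+60,u-75:u+75],None,fx=5,fy=5,interpolation=cv2.INTER_CUBIC)[:600])
plan((.574,-.0345,.12),.535)
E
```

```text
t 2.2 q [ 0.5385  0.3185 -0.6728  1.6161  0.2023  1.2848 -1.2035] p [ 0.5724 -0.0344  0.1868] xaz 0.5355 tilt [-0.0062  0.0018 -1.    ] F [-0.5245  0.2861  0.1689] T [ 0.0121 -0.0246 -0.0221] w 0.08710956366438685
shift [0.0016 0.0012 0.0668] turn [-0.0047  0.0044  0.0005]
```

View pics/side1c.png

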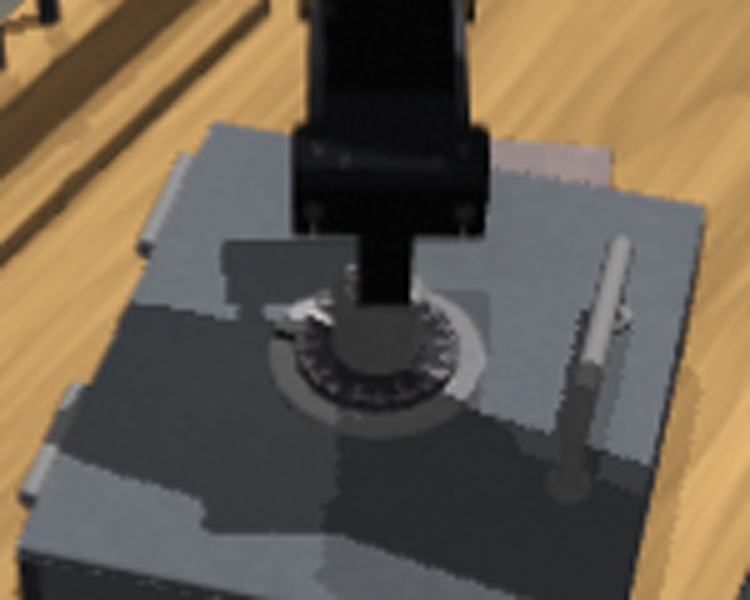

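View pics/top1c.png

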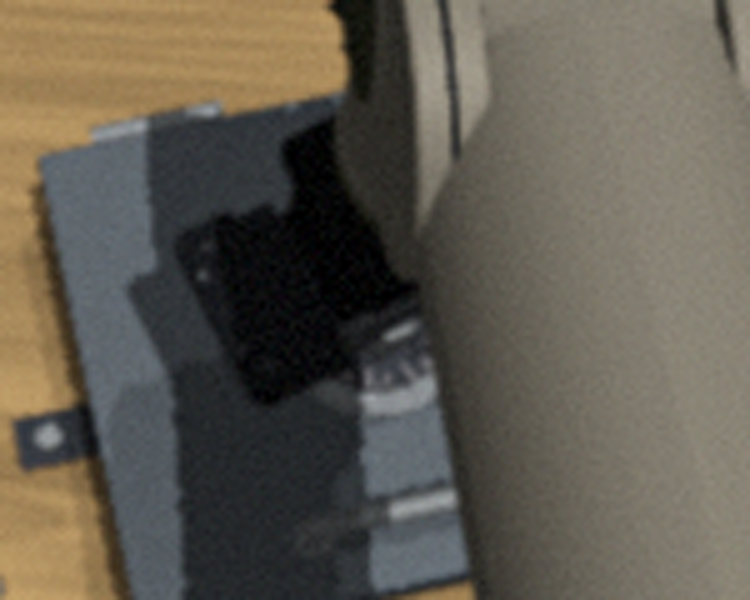

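Side view: the near finger hangs in front of the knob at (385,300), and the dial plate and zero mark at (315,315) are visible. Now descending.

step_arm:
  increments:
    - [[0.001,0.001,0.02],[-0.002,0.002,0]]
    - [[0.0015,0.001,0.04],[-0.005,0.004,0]]
    - [[0.0015,0.001,0.06],[-0.005,0.004,0]]
    - [[0.0015,0.001,0.066],[-0.005,0.004,0]]
    - [[0.0015,0.001,0.066],[-0.005,0.004,0]]

```text
time: 2.7
ee_pos: [0.5738, -0.0345, 0.121]
eef_rot: [0.964, 0.264, -0.0, 0.0]
ft_force: [-0.7, 0.3, 0.4]
width: 0.0866
```

```bash
python3 -c "
from h import *
plan((.574,-.0345,.12),.535)"
```

```text
t 2.7 q [ 0.5226  0.3769 -0.6579  1.6928  0.2485  1.1577 -1.2376] p [ 0.5738 -0.0345  0.121 ] xaz 0.5354 tilt [-0.0008 -0.0003 -1.    ] F [-0.7024  0.3067  0.3945] T [-0.0521 -0.0155 -0.0007] w 0.08657937388722244
shift [0.0002 0.0001 0.001 ] turn [-0.0002  0.0008  0.0004]
```

step_arm:
  increments:
    - [[0,0,0],[0,0,0]]
    - [[0,0,0],[0,0,0]]
    - [[0,0,0],[0,0,0]]
    - [[0,0,0],[0,0,0]]
    - [[0,0,0],[0,0,0]]
  hand: 1
  grip_force: 18

```text
time: 3.2
ee_pos: [0.5739, -0.0345, 0.1213]
eef_rot: [0.964, 0.265, -0.0, 0.0]
ft_force: [0.1, 0.1, 0.1]
width: 0.055
```

```bash
cat >> h.py <<'E'
def shot(tag,cam="side",f=8,du=45,dv=37,P=(.574,-.0345,.12)):
    from bench import r
    c=r.camera(cam)["pixels"]; cv2.imwrite(f"pics/{cam}_{tag}_full.png",c)
    u,v=np.round(wp(cam,P)).astype(int)
    print("crop origin",u-du,v-dv,"scale",f)
    cv2.imwrite(f"pics/{cam}_{tag}.png",cv2.resize(c[v-dv:v+dv,u-du:u+du],None,fx=f,fy=f,interpolation=cv2.INTER_CUBIC))
E
python3 - <<'E'
from h import *
shot("a"); st()
E
```

```text
crop origin 220 123 scale 8
t 3.25 q [ 0.5226  0.3767 -0.658   1.6927  0.2485  1.1578 -1.2376] p [ 0.5738 -0.0345  0.1212] xaz 0.5354 tilt [-0.0006 -0.0004 -1.    ] F [-0.002  -0.7568  0.3693] T [ 0.0189 -0.0383 -0.0456] w 0.05119209502347124
```

View pics/side_a.png

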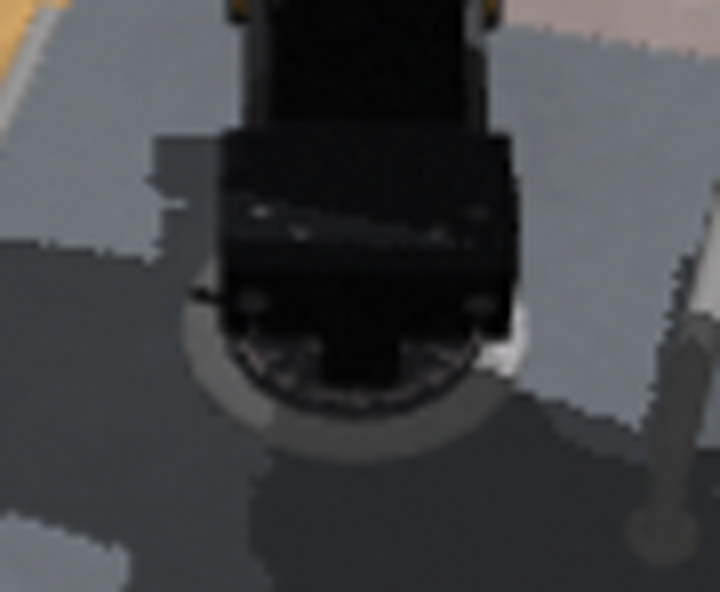

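step_arm:
  increments:
    - [[0,0,0],[0,0,0]]
    - [[0,0,0],[0,0,0]]
    - [[0,0,0],[0,0,0]]

```text
time: 3.55
ee_pos: [0.5745, -0.0356, 0.1214]
eef_rot: [0.965, 0.264, 0.0, 0.001]
ft_force: [3.6, -3.5, -0.9]
width: 0.0395
```

```bash
python3 - <<'E'
from h import *
st()
E
```

```text
t 3.55 q [ 0.5231  0.3768 -0.657   1.692   0.2496  1.157  -1.2376] p [ 0.5745 -0.0356  0.1214] xaz 0.5343 tilt [ 0.0008 -0.0014 -1.    ] F [ 3.6097 -3.4703 -0.9364] T [-0.7272 -0.7648  0.048 ] w 0.039517475274744834
```

step_arm:
  increments:
    - [[0,0,0],[0,0,-0.1]]
    - [[0,0,0],[0,0,-0.2]]
    - [[0,0,0],[0,0,-0.3]]

```text
time: 3.85
ee_pos: [0.5747, -0.0359, 0.1214]
eef_rot: [0.913, 0.407, 0.0, 0.001]
ft_force: [2.5, -2.0, -1.1]
width: 0.0394
```

```bash
python3 - <<'E'
from h import *
st()
E
```

```text
t 3.85 q [ 0.5621  0.3892 -0.7071  1.6898  0.2738  1.1625 -0.9504] p [ 0.5747 -0.0359  0.1214] xaz 0.8380 tilt [ 0.0012 -0.0015 -1.    ] F [ 2.5333 -1.9719 -1.068 ] T [-0.2551 -0.3981 -0.0227] w 0.03944260633810837
```

step_arm:
  increments:
    - [[0,0,0],[0,0,-0.14]]
    - [[0,0,0],[0,0,-0.28]]
    - [[0,0,0],[0,0,-0.42]]
    - [[0,0,0],[0,0,-0.56]]
    - [[0,0,0],[0,0,-0.7]]

```text
time: 4.35
ee_pos: [0.5754, -0.0363, 0.1214]
eef_rot: [0.717, 0.697, 0.0, 0.001]
ft_force: [5.1, -1.2, -4.3]
width: 0.0396
```

step_arm:
  increments:
    - [[0,0,0],[0,0,-0.14]]
    - [[0,0,0],[0,0,-0.28]]
    - [[0,0,0],[0,0,-0.42]]
    - [[0,0,0],[0,0,-0.56]]
    - [[0,0,0],[0,0,-0.7]]

```text
time: 4.85
ee_pos: [0.5761, -0.0361, 0.1214]
eef_rot: [0.432, 0.902, 0.0, 0.002]
ft_force: [5.4, 1.1, -5.3]
width: 0.0397
```

```bash
python3 - <<'E'
from h import *
shot("b");shot("b","top"); st()
E
```

```text
crop origin 220 123 scale 8
crop origin 251 141 scale 8
t 4.95 q [ 0.7452  0.4741 -0.9592  1.6802  0.4138  1.2013  0.3639] p [ 0.5761 -0.0361  0.1214] xaz 2.2484 tilt [ 0.0042 -0.0007 -1.    ] F [ 4.7548  0.69   -3.2801] T [-0.0199 -1.1019  0.0427] w 0.03959124351146659
```

View pics/side_b.png

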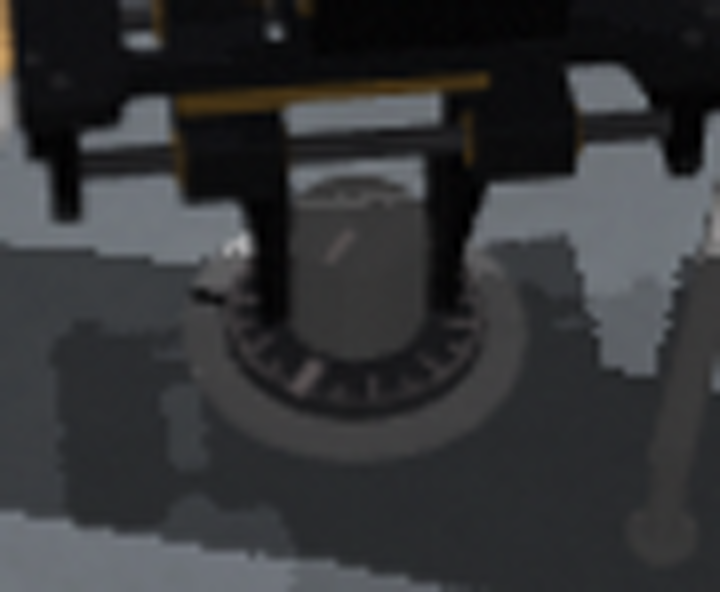

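View pics/top_b.png

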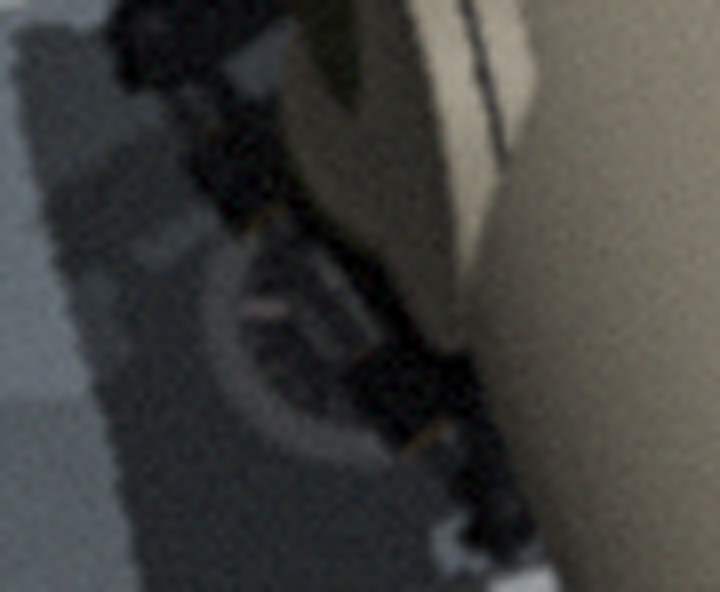

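Side view: zero mark at (308,378), index at (208,294). Top view: zero mark at (265,309).

```bash
cat >> h.py <<'E'
YAW=.295
def ang(P,C): return np.arctan2(P[1]-C[1],P[0]-C[0])-YAW
E
python3 - <<'E'
from h import *
# ring centre as seen in side: ring outer left/right/bottom extremes check
C=np.array([.574,-.0345])
P=crop("side",308,378,8,220,123,.115);I=crop("side",208,294,8,220,123,.112)
print(P,I,np.linalg.norm(P[:2]-C),ang(P,C),"idx",np.linalg.norm(I[:2]-C),ang(I,C))
P=crop("top",265,309,8,251,141,.115);print(P,np.linalg.norm(P[:2]-C),ang(P,C))
# where would centre project / ring ellipse bounds per camera
for cam,o in(("side",(220,123)),("top",(251,141))):
    pts=np.array([wp(cam,(C[0]+.05*np.cos(t),C[1]+.05*np.sin(t),.112)) for t in np.linspace(0,6.28,100)])
    q=(pts-o+.5)*8-.5; print(cam,q.min(0),q.max(0))
E
```

```text
[ 0.57320145 -0.00405631  0.115     ] [ 0.61706876 -0.02049223  0.112     ] 0.03045416025384227 1.30202062397681 idx 0.04528946951995963 0.01945081227165507
[ 0.57023518 -0.00417314  0.115     ] 0.030559652691533896 1.399305773717762
side [186.96655526 201.77778767] [532.45928661 446.17865198]
top [202.81901361 155.33994719] [517.68809766 462.14878516]
```

Estimates agree: gripper turn 1.37, side image 1.30, top image 1.40. The dial is at about 1.35, with roughly 0.5 still to go.

step_arm:
  increments:
    - [[0,0,0],[0,0,-0.13]]
    - [[0,0,0],[0,0,-0.26]]
    - [[0,0,0],[0,0,-0.38]]
    - [[0,0,0],[0,0,-0.47]]
    - [[0,0,0],[0,0,-0.49]]

```text
time: 5.45
ee_pos: [0.5765, -0.0356, 0.1214]
eef_rot: [0.199, 0.98, 0.001, 0.002]
ft_force: [5.0, 1.7, -2.3]
width: 0.0395
```

```bash
python3 - <<'E'
from h import *
shot("c");shot("c","top"); st()
E
```

```text
crop origin 220 123 scale 8
crop origin 251 141 scale 8
t 5.55 q [ 0.8056  0.5175 -1.0528  1.6774  0.4755  1.2234  0.8103] p [ 0.5764 -0.0357  0.1214] xaz 2.7371 tilt [ 0.005   0.0002 -1.    ] F [ 5.7278  2.4536 -3.7246] T [ 0.3224 -1.1309  0.0018] w 0.039187377926568207
```

View pics/side_c.png

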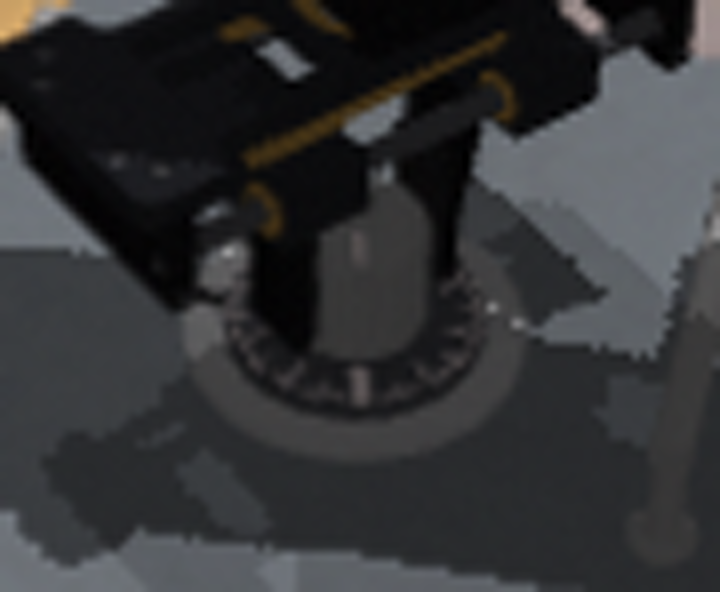

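View pics/top_c.png

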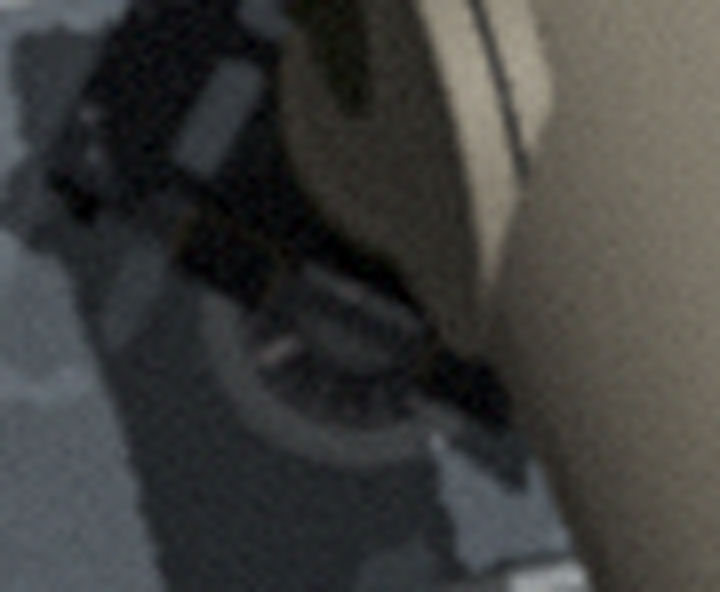

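Side view: zero mark at (360,387), almost exactly at the ring's near point. Top view: zero mark at (279,351).

```bash
python3 - <<'E'
from h import *
for C in (np.array([.574,-.0345]),np.array([.576,-.0357])):
  P=crop("side",360,387,8,220,123,.115)
  Q=crop("top",279,351,8,251,141,.115)
  print(P,np.linalg.norm(P[:2]-C),ang(P,C),Q,np.linalg.norm(Q[:2]-C),ang(Q,C))
  for a in (1.8,1.885,1.95):
    t=a+.295; w=(C[0]+.031*np.cos(t),C[1]+.031*np.sin(t),.115)
    print(a,[ (wp(c,w)-o+.5)*8-.5 for c,o in(("side",(220,123)),("top",(251,141)))])
E
```

```text
[ 0.55884358 -0.00873676  0.115     ] 0.029890824257570427 1.8075657360034123 [ 0.55701989 -0.00941909  0.115     ] 0.03028821917502972 1.8709279362662357
1.8 [array([359.17064628, 389.80966936]), array([273.72145981, 346.05182195])]
1.885 [array([368.47944935, 389.71223091]), array([277.76632284, 353.26362686])]
1.95 [array([375.55760768, 389.25353759]), array([281.27340333, 358.54853728])]
[ 0.55884358 -0.00873676  0.115     ] 0.03195870482603859 1.8424725930255308 [ 0.55701989 -0.00941909  0.115     ] 0.03241806369702741 1.901267781799127
1.8 [array([355.23316373, 384.53964888]), array([277.91517493, 340.16317605])]
1.885 [array([364.52925485, 384.44256456]), array([281.96045041, 347.36861431])]
1.95 [array([371.59817102, 383.98523828]), array([285.46755714, 352.64888901])]
```

step_arm:
  increments:
    - [[0,0,0],[0,0,-0.03]]
    - [[0,0,0],[0,0,-0.03]]

```text
time: 5.75
ee_pos: [0.5765, -0.0356, 0.1214]
eef_rot: [0.186, 0.983, 0.001, 0.002]
ft_force: [3.2, 1.2, -2.5]
width: 0.0396
```

```bash
python3 - <<'E'
from h import *
st()
E
```

```text
t 5.75 q [ 0.8089  0.5204 -1.0583  1.6772  0.4796  1.2248  0.8377] p [ 0.5765 -0.0356  0.1214] xaz 2.7672 tilt [ 0.0051  0.0002 -1.    ] F [ 3.2208  1.1783 -2.5445] T [ 0.1432 -0.7885 -0.0465] w 0.03956212930158716
```

step_arm:
  increments:
    - [[0,0,0],[0,0,0.14]]
    - [[0,0,0],[0,0,0.28]]
    - [[0,0,0],[0,0,0.42]]
    - [[0,0,0],[0,0,0.56]]
    - [[0,0,0],[0,0,0.7]]

```text
time: 6.25
ee_pos: [0.576, -0.0362, 0.1214]
eef_rot: [0.515, 0.857, 0.001, 0.002]
ft_force: [1.4, 0.8, -0.5]
width: 0.0392
```

step_arm:
  increments:
    - [[0,0,0],[0,0,0.14]]
    - [[0,0,0],[0,0,0.28]]
    - [[0,0,0],[0,0,0.42]]
    - [[0,0,0],[0,0,0.56]]
    - [[0,0,0],[0,0,0.7]]

```text
time: 6.75
ee_pos: [0.5753, -0.0362, 0.1213]
eef_rot: [0.78, 0.626, 0.001, 0.001]
ft_force: [-0.7, 0.2, 1.2]
width: 0.0399
```

step_arm:
  increments:
    - [[0,0,0],[0,0,0.14]]
    - [[0,0,0],[0,0,0.28]]
    - [[0,0,0],[0,0,0.42]]
    - [[0,0,0],[0,0,0.56]]
    - [[0,0,0],[0,0,0.7]]

```text
time: 7.25
ee_pos: [0.5746, -0.0358, 0.1213]
eef_rot: [0.948, 0.318, 0.0, 0.0]
ft_force: [-0.8, 1.8, -0.6]
width: 0.0397
```

```bash
python3 - <<'E'
from h import *
shot("d"); st()
E
```

```text
crop origin 220 123 scale 8
t 7.3 q [ 0.5326  0.3797 -0.6683  1.6913  0.2543  1.158  -1.1364] p [ 0.5746 -0.0359  0.1214] xaz 0.6382 tilt [ 0.001  -0.0007 -1.    ] F [-0.6169  1.9015 -0.4087] T [ 0.6185  0.1379 -0.0336] w 0.03930711137079327
```

View pics/side_d.png

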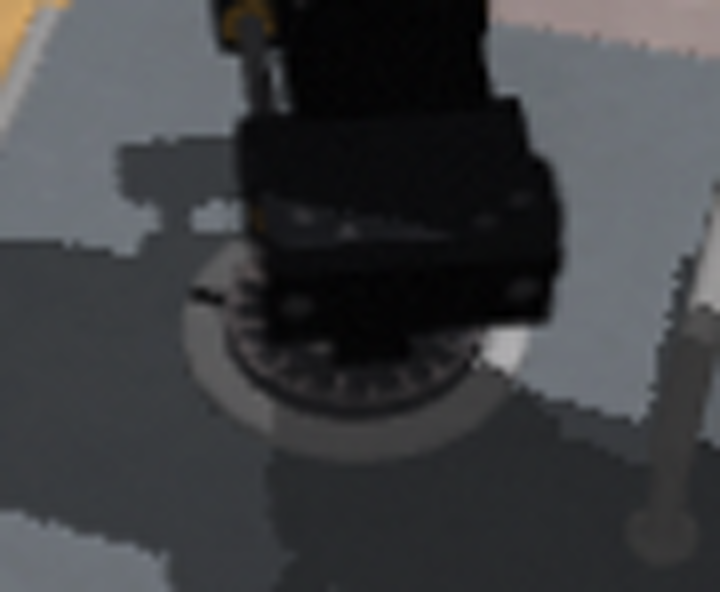

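step_arm:
  increments:
    - [[0,0,0],[0,0,0.12]]
    - [[0,0,0],[0,0,0.24]]
    - [[0,0,0],[0,0,0.34]]
    - [[0,0,0],[0,0,0.38]]
    - [[0,0,0],[0,0,0.38]]

```text
time: 7.8
ee_pos: [0.5744, -0.0355, 0.1213]
eef_rot: [0.992, 0.129, 0.0, 0.0]
ft_force: [0.4, 2.1, -1.7]
width: 0.0392
```

```bash
python3 - <<'E'
from h import *
shot("e");shot("e","top"); st()
E
```

```text
crop origin 220 123 scale 8
crop origin 251 141 scale 8
t 7.9 q [ 0.4839  0.3657 -0.6066  1.6939  0.2254  1.1518 -1.4938] p [ 0.5745 -0.0355  0.1214] xaz 0.2610 tilt [ 0.0006 -0.0003 -1.    ] F [ 0.8243  3.0951 -1.0968] T [ 0.6744 -0.0715 -0.0165] w 0.03961789213694872
```

View pics/side_e.png

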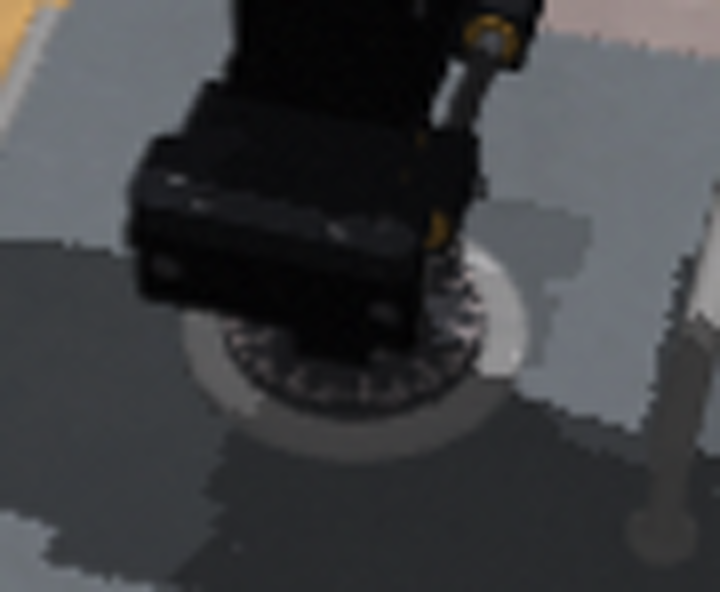

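View pics/top_e.png

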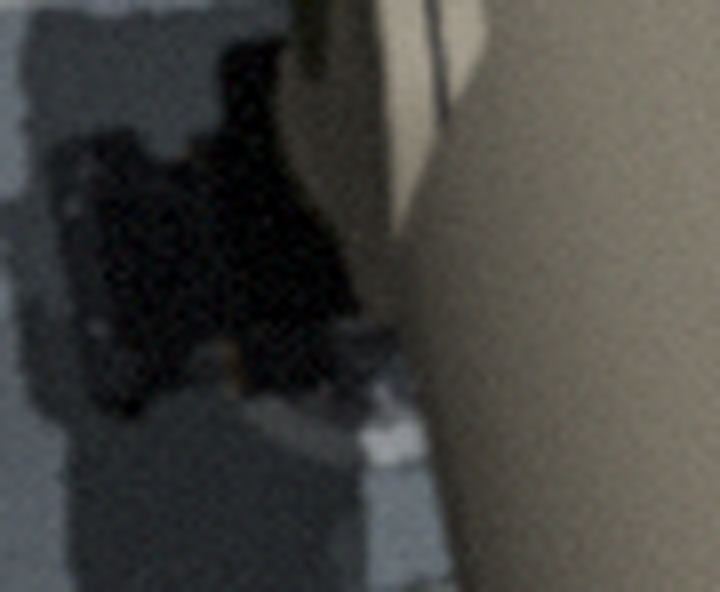

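```bash
python3 - <<'E'
from h import *
def unwrap(fn,cam,C,r0=.024,r1=.040,z=.115):
    im=cv2.imread(fn); 
    th=np.linspace(-np.pi,np.pi,720); rr=np.linspace(r1,r0,24)
    mp=np.zeros((24,720,2),np.float32)
    for i,a in enumerate(rr):
        for j,t in enumerate(th): mp[i,j]=wp(cam,(C[0]+a*np.cos(t+YAW),C[1]+a*np.sin(t+YAW),z))
    o=cv2.remap(im,mp[...,0],mp[...,1],cv2.INTER_CUBIC)
    g=cv2.cvtColor(o,cv2.COLOR_BGR2GRAY)
    g=cv2.createCLAHE(4,(1,6)).apply(g)
    return cv2.resize(g,(780,90))
C=(.575,-.035)
rows=[]
for n in("side_c_full","side_e_full"):
    g=cv2.cvtColor(unwrap(f"pics/{n}.png","side",C),cv2.COLOR_GRAY2BGR)
    base={"c":1.857,"e":-.62}[n[5]]
    for k in range(20):
        t=(base-k*.31416+np.pi)%(2*np.pi)-np.pi
        x=int((t+np.pi)/(2*np.pi)*779); cv2.line(g,(x,0),(x,8 if k%2 else 18),(0,0,255) if k else (0,255,0),1)
    rows+= [g]
cv2.imwrite("pics/unw.png",np.vstack(rows))
E
```

```text
(no output)
```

View pics/unw.png

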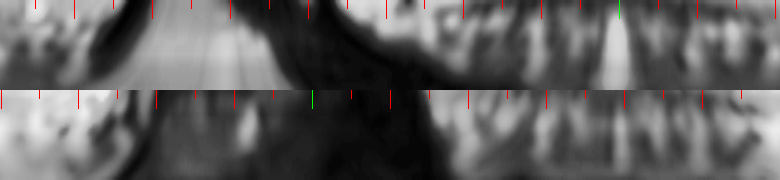

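The tick strip confirms no slip: long marks land within about 0.03 rad of the prediction. The dial is at -0.62 to -0.65, i.e. 90. Next is left by 1.565.

step_arm:
  increments:
    - [[0,0,0],[0,0,-0.14]]
    - [[0,0,0],[0,0,-0.28]]
    - [[0,0,0],[0,0,-0.42]]
    - [[0,0,0],[0,0,-0.56]]
    - [[0,0,0],[0,0,-0.7]]

```text
time: 8.4
ee_pos: [0.5748, -0.036, 0.1214]
eef_rot: [0.885, 0.465, 0.0, 0.001]
ft_force: [4.7, 0.6, -3.4]
width: 0.0395
```

step_arm:
  increments:
    - [[0,0,0],[0,0,-0.14]]
    - [[0,0,0],[0,0,-0.28]]
    - [[0,0,0],[0,0,-0.42]]
    - [[0,0,0],[0,0,-0.56]]
    - [[0,0,0],[0,0,-0.65]]

```text
time: 8.9
ee_pos: [0.5754, -0.0363, 0.1214]
eef_rot: [0.687, 0.726, 0.001, 0.001]
ft_force: [6.1, 0.9, -4.2]
width: 0.0398
```

```bash
python3 - <<'E'
from h import *
st()
E
```

```text
t 8.9 q [ 0.6601  0.4276 -0.8367  1.6845  0.3406  1.1791 -0.2083] p [ 0.5754 -0.0363  0.1214] xaz 1.6255 tilt [ 0.0029 -0.0005 -1.    ] F [ 6.0918  0.9009 -4.1727] T [ 0.2482 -1.2719  0.0107] w 0.0397769860313479
```

step_arm:
  increments:
    - [[0,0,0],[0,0,-0.1]]
    - [[0,0,0],[0,0,-0.17]]
    - [[0,0,0],[0,0,-0.19]]
    - [[0,0,0],[0,0,-0.19]]

```text
time: 9.3
ee_pos: [0.5757, -0.0363, 0.1214]
eef_rot: [0.615, 0.788, 0.001, 0.001]
ft_force: [4.7, 1.4, -4.9]
width: 0.0396
```

```bash
python3 - <<'E'
from h import *
shot("f");shot("f","top"); st()
E
```

```text
crop origin 220 123 scale 8
crop origin 251 141 scale 8
t 9.4 q [ 0.6848  0.4395 -0.8709  1.6833  0.36    1.1844 -0.0327] p [ 0.5757 -0.0363  0.1214] xaz 1.8145 tilt [ 0.0034 -0.0004 -1.    ] F [ 5.2828  1.5412 -4.1396] T [ 0.3773 -0.9031 -0.0268] w 0.039744831422390575
```

View pics/side_f.png

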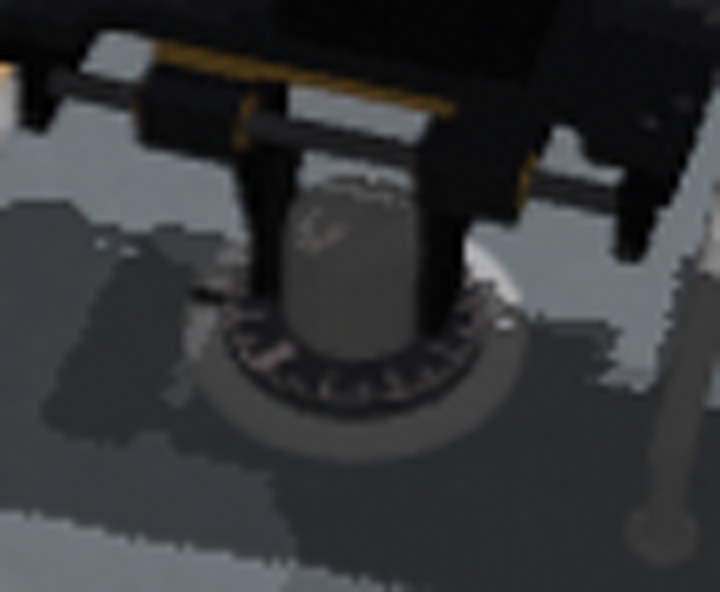

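View pics/top_f.png

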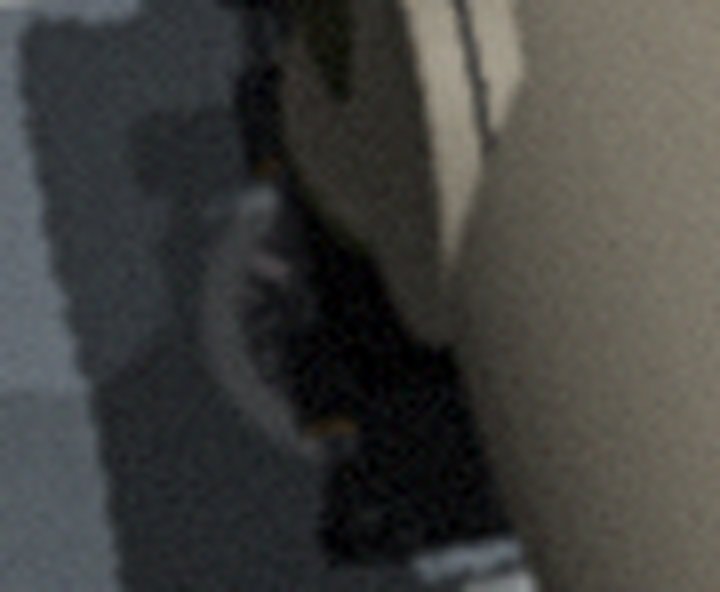

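Side view: zero mark at (267,355). Top view: zero mark at (270,267).

```bash
python3 - <<'E'
from h import *
for C in (np.array([.574,-.0345]),np.array([.576,-.0357])):
  P=crop("side",267,355,8,220,123,.115)
  Q=crop("top",270,267,8,251,141,.115)
  print(np.linalg.norm(P[:2]-C),ang(P,C),np.linalg.norm(Q[:2]-C),ang(Q,C))
E
```

```text
0.03192300342347536 0.8260788914174475 0.031245058373754506 0.949878871883052
0.032218106245500824 0.8982373910412187 0.03182323537071216 1.0215523131110724
```

Gripper reckoning says 0.933 and the images average 0.92, so the dial is at 15. I turn right quickly to about 0.3, then slowly, watching the moment.

step_arm:
  increments:
    - [[0,0,0],[0,0,0.13]]
    - [[0,0,0],[0,0,0.26]]
    - [[0,0,0],[0,0,0.39]]
    - [[0,0,0],[0,0,0.5]]
    - [[0,0,0],[0,0,0.6]]

```text
time: 9.9
ee_pos: [0.5751, -0.0362, 0.1214]
eef_rot: [0.823, 0.568, 0.001, 0.001]
ft_force: [0.8, 1.8, -1.3]
width: 0.0395
```

```bash
python3 - <<'E'
from h import *
st()
E
```

```text
t 9.9 q [ 0.6044  0.4042 -0.7615  1.6876  0.3003  1.1683 -0.5972] p [ 0.5751 -0.0362  0.1214] xaz 1.2089 tilt [ 0.0022 -0.0005 -1.    ] F [ 0.7941  1.8386 -1.2581] T [ 0.4696  0.2037 -0.005 ] w 0.0394750230531188
```

step_arm:
  increments:
    - [[0,0,0],[0,0,0.04]]
    - [[0,0,0],[0,0,0.08]]
    - [[0,0,0],[0,0,0.12]]
    - [[0,0,0],[0,0,0.16]]

```text
time: 10.3
ee_pos: [0.5749, -0.0361, 0.1214]
eef_rot: [0.866, 0.5, 0.001, 0.001]
ft_force: [2.3, 0.4, -1.4]
width: 0.0396
```

```bash
python3 - <<'E'
from h import *
st()
E
```

```text
t 10.3 q [ 0.5831  0.3962 -0.7334  1.6887  0.2859  1.165  -0.75  ] p [ 0.5749 -0.0361  0.1214] xaz 1.0462 tilt [ 0.0018 -0.0006 -1.    ] F [ 2.3121  0.3688 -1.4257] T [ 0.4843 -0.2913  0.0758] w 0.03960535679526303
```

step_arm:
  increments:
    - [[0,0,0],[0,0,0.03]]
    - [[0,0,0],[0,0,0.06]]
    - [[0,0,0],[0,0,0.09]]
    - [[0,0,0],[0,0,0.12]]

```text
time: 10.7
ee_pos: [0.5748, -0.036, 0.1214]
eef_rot: [0.895, 0.446, 0.001, 0.001]
ft_force: [2.5, 1.7, -2.7]
width: 0.0393
```

```bash
cat > s.py <<'E'
from h import *
s,_=st(); x=R.from_quat(s["eef_rot"]).as_matrix()[:,0]
print("dial %.3f"%(.933-1.8145+np.arctan2(x[1],x[0])),"tq",s["joint_torque"])
E
python3 s.py
```

```text
t 10.7 q [ 0.5672  0.3907 -0.7127  1.6896  0.2755  1.1626 -0.8651] p [ 0.5748 -0.036   0.1214] xaz 0.9240 tilt [ 0.0015 -0.0005 -1.    ] F [ 2.53    1.6929 -2.7406] T [ 0.4951 -0.2995  0.1206] w 0.03927900505996057
dial 0.043 tq [  1.4498 -55.7534  -8.4029 -35.4395   0.4952   0.6068   0.4677]
```

step_arm:
  increments:
    - [[0,0,0],[0,0,0.03]]
    - [[0,0,0],[0,0,0.06]]
    - [[0,0,0],[0,0,0.09]]
    - [[0,0,0],[0,0,0.12]]

```text
time: 11.1
ee_pos: [0.5747, -0.0359, 0.1214]
eef_rot: [0.921, 0.39, 0.001, 0.0]
ft_force: [0.6, 2.7, -1.5]
width: 0.0395
```

```bash
python3 s.py
```

```text
t 11.1 q [ 0.5514  0.3854 -0.6921  1.6905  0.2654  1.1603 -0.9804] p [ 0.5747 -0.0359  0.1214] xaz 0.8017 tilt [ 0.0013 -0.0005 -1.    ] F [ 0.6444  2.6525 -1.4581] T [ 0.5116 -0.1951  0.1693] w 0.0395205888197621
dial -0.080 tq [  1.5674 -55.8166  -7.8659 -35.5831   0.6116   0.4777   0.4506]
```

The moment rises to about 0.15 N m, so the bolt is being drawn. Smaller steps from here.

step_arm:
  increments:
    - [[0,0,0],[0,0,0.02]]
    - [[0,0,0],[0,0,0.04]]
    - [[0,0,0],[0,0,0.06]]

```text
time: 11.4
ee_pos: [0.5746, -0.0359, 0.1214]
eef_rot: [0.932, 0.362, 0.0, 0.0]
ft_force: [1.6, 2.3, -1.9]
width: 0.0392
```

```bash
python3 s.py
```

```text
t 11.4 q [ 0.5434  0.3828 -0.6818  1.6909  0.2603  1.1592 -1.0385] p [ 0.5746 -0.0359  0.1214] xaz 0.7401 tilt [ 0.0012 -0.0004 -1.    ] F [ 1.6447  2.3424 -1.9166] T [ 0.5992 -0.1586  0.1459] w 0.03915092493168404
dial -0.141 tq [  1.4405 -55.9416  -7.6079 -35.6049   0.5974   0.4735   0.2359]
```

step_arm:
  increments:
    - [[0,0,0],[0,0,0.02]]
    - [[0,0,0],[0,0,0.04]]

```text
time: 11.6
ee_pos: [0.5746, -0.0359, 0.1214]
eef_rot: [0.94, 0.342, 0.0, 0.0]
ft_force: [1.5, 2.3, -1.4]
width: 0.0392
```

```bash
python3 s.py
```

```text
t 11.6 q [ 0.5381  0.3811 -0.675   1.6912  0.257   1.1585 -1.0779] p [ 0.5746 -0.0359  0.1214] xaz 0.6985 tilt [ 0.0012 -0.0004 -1.    ] F [ 1.4904  2.3046 -1.4382] T [ 0.6204 -0.2078  0.2269] w 0.03921898038885396
dial -0.183 tq [  1.467  -55.9869  -7.4643 -35.6318   0.6124   0.4639   0.2171]
```

step_arm:
  increments:
    - [[0,0,0],[0,0,0.02]]
    - [[0,0,0],[0,0,0.04]]

```text
time: 11.8
ee_pos: [0.5746, -0.0358, 0.1214]
eef_rot: [0.947, 0.322, 0.0, 0.0]
ft_force: [0.9, 2.3, -1.8]
width: 0.0394
```

```bash
python3 s.py
```

```text
t 11.8 q [ 0.5327  0.3795 -0.668   1.6915  0.2537  1.1577 -1.1174] p [ 0.5746 -0.0358  0.1214] xaz 0.6567 tilt [ 0.0011 -0.0003 -1.    ] F [ 0.8964  2.3347 -1.7737] T [ 0.5763 -0.2043  0.1872] w 0.03939230187673636
dial -0.225 tq [  1.5    -56.0268  -7.3009 -35.6742   0.6354   0.4384   0.2035]
```

step_arm:
  increments:
    - [[0,0,0],[0,0,0.015]]
    - [[0,0,0],[0,0,0.03]]
  grip_force: 13

```text
time: 12.0
ee_pos: [0.5745, -0.0359, 0.1214]
eef_rot: [0.951, 0.308, 0.0, 0.0]
ft_force: [0.4, 2.0, -0.7]
width: 0.0395
```

```bash
python3 s.py
```

```text
t 12.0 q [ 0.5286  0.3781 -0.6628  1.6917  0.2513  1.1573 -1.1469] p [ 0.5745 -0.0359  0.1214] xaz 0.6255 tilt [ 0.001  -0.0004 -1.    ] F [ 0.3804  1.9943 -0.6516] T [ 0.5174 -0.1413  0.154 ] w 0.039487409994835174
dial -0.256 tq [  1.3559 -55.7656  -7.2044 -35.6508   0.5491   0.3098   0.0779]
```

step_arm:
  increments:
    - [[0,0,0],[0,0,0.015]]
    - [[0,0,0],[0,0,0.03]]

```text
time: 12.2
ee_pos: [0.5745, -0.0358, 0.1214]
eef_rot: [0.956, 0.293, 0.0, 0.0]
ft_force: [0.8, 2.9, -1.4]
width: 0.0394
```

```bash
python3 s.py
```

```text
t 12.2 q [ 0.5246  0.3769 -0.6577  1.6919  0.2488  1.1568 -1.1765] p [ 0.5745 -0.0358  0.1214] xaz 0.5943 tilt [ 0.001  -0.0004 -1.    ] F [ 0.7552  2.8985 -1.4309] T [ 0.6236 -0.1227  0.1846] w 0.03935264586813203
dial -0.287 tq [  1.4409 -55.8824  -7.0514 -35.7062   0.5894   0.3271   0.0917]
```

step_arm:
  increments:
    - [[0,0,0],[0,0,0.015]]
    - [[0,0,0],[0,0,0.03]]

```text
time: 12.4
ee_pos: [0.5745, -0.0357, 0.1214]
eef_rot: [0.961, 0.278, 0.0, 0.0]
ft_force: [1.8, 0.9, -1.4]
width: 0.0392
```

```bash
python3 s.py
```

```text
t 12.4 q [ 0.5205  0.3758 -0.6527  1.6921  0.2464  1.1563 -1.2061] p [ 0.5745 -0.0357  0.1214] xaz 0.5631 tilt [ 0.0009 -0.0003 -1.    ] F [ 1.8104  0.8983 -1.4008] T [ 0.6203 -0.1105  0.1541] w 0.03917016128529861
dial -0.318 tq [  1.4794 -55.9156  -6.9218 -35.7384   0.6083   0.3118   0.079 ]
```

```bash
cat > u.py <<'E'
import sys
from h import *
def unwrap(fn,cam,C,r0=.024,r1=.040,z=.115):
    im=cv2.imread(fn); th=np.linspace(-np.pi,np.pi,720); rr=np.linspace(r1,r0,24)
    mp=np.array([[wp(cam,(C[0]+a*np.cos(t+YAW),C[1]+a*np.sin(t+YAW),z)) for t in th] for a in rr],np.float32)
    g=cv2.cvtColor(cv2.remap(im,mp[...,0],mp[...,1],cv2.INTER_CUBIC),cv2.COLOR_BGR2GRAY)
    return cv2.resize(cv2.createCLAHE(4,(1,6)).apply(g),(780,90))
tag,base=sys.argv[1],float(sys.argv[2])
shot(tag)
rows=[]
for n,b in(("c",1.857),("e",-.62),(tag,base)):
    g=cv2.cvtColor(unwrap(f"pics/side_{n}_full.png","side",(.575,-.035)),cv2.COLOR_GRAY2BGR)
    for k in range(20):
        t=(b-k*.31416+np.pi)%(2*np.pi)-np.pi; x=int((t+np.pi)/(2*np.pi)*779)
        cv2.line(g,(x,0),(x,8 if k%2 else 18),(0,0,255) if k else (0,255,0),1)
    rows.append(g)
cv2.imwrite(f"pics/unw_{tag}.png",np.vstack(rows))
E
python3 u.py g -.318
```

```text
crop origin 220 123 scale 8
```

View pics/unw_g.png

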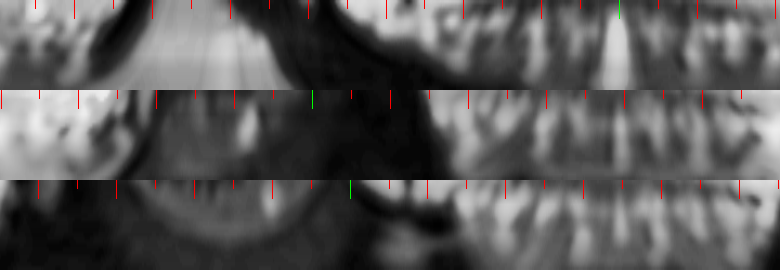

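The strip shows long marks at 580, 657 and 735, against 584, 662 and 740 predicted. That is the same constant bias as before, so no slip. Continuing to the stop.

step_arm:
  increments:
    - [[0,0,0],[0,0,0.015]]
    - [[0,0,0],[0,0,0.03]]

```text
time: 12.65
ee_pos: [0.5745, -0.0357, 0.1214]
eef_rot: [0.965, 0.262, 0.0, 0.0]
ft_force: [0.8, 1.1, -1.6]
width: 0.0396
```

```bash
python3 s.py
```

```text
t 12.65 q [ 0.5165  0.3745 -0.6475  1.6924  0.244   1.1557 -1.2364] p [ 0.5745 -0.0357  0.1214] xaz 0.5310 tilt [ 0.0009 -0.0003 -1.    ] F [ 0.8366  1.1362 -1.5582] T [ 0.5841 -0.128   0.2115] w 0.0395564423670347
dial -0.351 tq [  1.5309 -55.9406  -6.7824 -35.7737   0.6349   0.2911   0.0866]
```

step_arm:
  increments:
    - [[0,0,0],[0,0,0.015]]
    - [[0,0,0],[0,0,0.03]]

```text
time: 12.85
ee_pos: [0.5745, -0.0357, 0.1214]
eef_rot: [0.969, 0.247, 0.0, 0.0]
ft_force: [0.1, 2.0, 0.1]
width: 0.0399
```

```bash
python3 s.py
```

```text
t 12.85 q [ 0.5124  0.3733 -0.6423  1.6926  0.2416  1.1553 -1.2661] p [ 0.5745 -0.0357  0.1214] xaz 0.4997 tilt [ 0.0008 -0.0003 -1.    ] F [0.1324 2.0287 0.1068] T [ 0.5732 -0.0526  0.2745] w 0.03985998002917555
dial -0.382 tq [  1.3554 -55.5576  -6.7713 -35.7666   0.5661   0.0823   0.037 ]
```

step_arm:
  increments:
    - [[0,0,0],[0,0,0.015]]
    - [[0,0,0],[0,0,0.03]]

```text
time: 13.05
ee_pos: [0.5743, -0.0358, 0.1215]
eef_rot: [0.973, 0.232, 0.0, 0.0]
ft_force: [-0.6, 2.3, 0.8]
width: 0.0396
```

```bash
python3 s.py
```

```text
t 13.05 q [ 0.5084  0.3721 -0.6372  1.6928  0.2393  1.1551 -1.2957] p [ 0.5743 -0.0358  0.1215] xaz 0.4685 tilt [ 0.0006 -0.0005 -1.    ] F [-0.6206  2.3322  0.8437] T [0.4743 0.184  0.3692] w 0.039562618629980596
dial -0.413 tq [  1.3222 -55.2283  -6.6492 -35.9587   0.4961  -0.2731  -0.0534]
```

The moment climbs from 0.21 to 0.27 to 0.37, so this may be the stop. I hold and re-read.

step_arm:
  increments:
    - [[0,0,0],[0,0,0]]

```text
time: 13.15
ee_pos: [0.5743, -0.0358, 0.1215]
eef_rot: [0.973, 0.232, 0.0, 0.0]
ft_force: [0.0, 1.8, -1.2]
width: 0.0396
```

```bash
python3 s.py; python3 u.py h -.413
```

```text
t 13.15 q [ 0.5083  0.372  -0.637   1.6929  0.2393  1.1552 -1.2964] p [ 0.5743 -0.0358  0.1215] xaz 0.4677 tilt [ 0.0005 -0.0006 -1.    ] F [ 0.0002  1.7546 -1.1801] T [0.5483 0.     0.2608] w 0.03961252642649577
dial -0.414 tq [  1.3261 -55.8398  -6.4894 -35.9099   0.4866   0.1452  -0.4722]
crop origin 220 123 scale 8
```

View pics/unw_h.png

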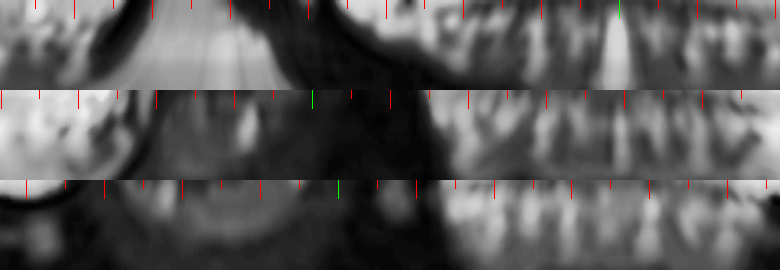

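step_arm:
  increments:
    - [[0,0,0],[0,0,0.015]]
    - [[0,0,0],[0,0,0.03]]

```text
time: 13.4
ee_pos: [0.574, -0.0359, 0.1215]
eef_rot: [0.976, 0.217, -0.0, 0.0]
ft_force: [-3.7, 1.1, 1.5]
width: 0.0394
```

```bash
python3 s.py; python3 u.py i -.413
```

```text
t 13.4 q [ 0.5044  0.3708 -0.6321  1.6932  0.2371  1.1553 -1.3255] p [ 0.574  -0.0359  0.1215] xaz 0.4371 tilt [-0.0001 -0.0009 -1.    ] F [-3.6924  1.0711  1.5403] T [0.3202 0.7267 0.2828] w 0.0393763133749601
dial -0.444 tq [  1.1826 -54.7198  -6.6367 -36.3646   0.457   -0.9149  -0.0216]
crop origin 220 123 scale 8
```

View pics/unw_i.png

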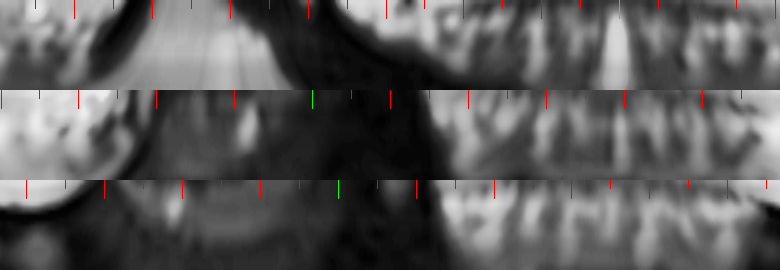

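```bash
cat > cc.py <<'E'
import sys
from h import *
def strip(n):
    im=cv2.cvtColor(cv2.imread(f"pics/side_{n}_full.png"),cv2.COLOR_BGR2GRAY).astype(np.float32)
    th=np.linspace(.75,2.75,1000); rr=np.linspace(.028,.037,10); C=(.575,-.035)
    mp=np.array([[wp("side",(C[0]+a*np.cos(t+YAW),C[1]+a*np.sin(t+YAW),.113)) for t in th] for a in rr],np.float32)
    g=cv2.remap(im,mp[...,0],mp[...,1],cv2.INTER_CUBIC).mean(0)
    g=g-cv2.GaussianBlur(g[None],(0,0),80)[0]; s=np.sqrt(cv2.GaussianBlur((g**2)[None],(0,0),80)[0])
    return g/s
L=sys.argv[1:]
S=[strip(n) for n in L]
for i in range(len(L)):
  for j in range(i):
    best=max((np.corrcoef(S[j][150:850],S[i][150+k:850+k])[0,1],k) for k in range(-130,131))
    print(L[j],L[i],"shift %.3f corr %.2f"%(best[1]*.002,best[0]))
E
python3 cc.py e g h i
```

```text
e g shift 0.002 corr 0.97
e h shift -0.098 corr 0.73
g h shift -0.100 corr 0.75
e i shift -0.084 corr 0.76
g i shift -0.086 corr 0.75
h i shift 0.012 corr 0.89
```

The cross-correlation shows the dial moved 0.10 from g to h and stayed put from h to i, while the gripper turned 0.03 more and slipped at about 0.28 N m. So the stop is at about 93.5, inside 91–97, and well under 0.45 N m. Releasing.

step_arm:
  increments:
    - [[0,0,0],[0,0,0]]
    - [[0,0,0],[0,0,0]]
    - [[0,0,0],[0,0,0]]
    - [[0,0,0],[0,0,0]]
  hand: -0.7

```text
time: 13.85
ee_pos: [0.5741, -0.0362, 0.1215]
eef_rot: [0.976, 0.216, -0.0, 0.001]
ft_force: [0.5, -0.4, 0.6]
width: 0.0638
```

step_arm:
  increments:
    - [[0,0,-0.02],[0,0,0]]
    - [[0,0,-0.05],[0,0,0]]
    - [[0,0,-0.08],[0,0,0]]
    - [[0,0,-0.1],[0,0,0]]

```text
time: 14.25
ee_pos: [0.5747, -0.0359, 0.2237]
eef_rot: [0.976, 0.216, 0.001, 0.001]
ft_force: [-0.2, -0.3, -0.1]
width: 0.0736
```

```bash
python3 cc.py h i; python3 - <<'E'
from h import *
plan((.478,-.0643,.22),1.866)
E
```

```text
h i shift 0.012 corr 0.89
t 14.25 q [ 0.5235  0.2861 -0.6509  1.5685  0.1779  1.3445 -1.2825] p [ 0.5747 -0.0359  0.2237] xaz 0.4357 tilt [ 0.0023 -0.0012 -1.    ] F [-0.1763 -0.2596 -0.0853] T [-0.0265 -0.0432  0.0274] w 0.07363080125814515
shift [-0.0996 -0.0151  0.0035] turn [ 0.0028  0.0002 -1.4303]
```

step_arm:
  increments:
    - [[-0.01,-0.001,0],[0,0,-0.14]]
    - [[-0.02,-0.003,0],[0,0,-0.28]]
    - [[-0.03,-0.005,0],[0,0,-0.42]]
    - [[-0.04,-0.006,0],[0,0,-0.56]]
    - [[-0.05,-0.008,0],[0,0,-0.7]]
  hand: -0.3

```text
time: 14.75
ee_pos: [0.5256, -0.0501, 0.2236]
eef_rot: [0.842, 0.54, 0.001, 0.001]
ft_force: [-0.6, -0.2, 0.3]
width: 0.057
```

```bash
python3 - <<'E'
from h import *
shot("j","side",8,45,37); plan((.478,-.0643,.22),1.866)
E
```

```text
crop origin 220 123 scale 8
t 14.8 q [ 0.6756  0.1817 -0.7403  1.6874  0.1283  1.3198 -0.5086] p [ 0.5246 -0.0504  0.2237] xaz 1.1504 tilt [ 0.0016 -0.002  -1.    ] F [ 0.0365 -0.2447  0.2549] T [ 0.0086 -0.1592 -0.0065] w 0.056966927946125845
shift [-0.0316 -0.0369  0.0036] turn [ 0.0018  0.0019 -0.7156]
```

step_arm:
  increments:
    - [[-0.006,-0.007,0.001],[0,0,-0.14]]
    - [[-0.013,-0.015,0.002],[0,0,-0.28]]
    - [[-0.019,-0.022,0.003],[0,0,-0.43]]
    - [[-0.026,-0.03,0.004],[0.001,0.001,-0.57]]
    - [[-0.0316,-0.0369,0.0036],[0.002,0.002,-0.715]]

```text
time: 15.3
ee_pos: [0.4777, -0.0645, 0.22]
eef_rot: [0.595, 0.804, -0.0, -0.0]
ft_force: [-0.7, -0.3, 0.6]
width: 0.0567
```

```bash
python3 - <<'E'
from h import *
shot("k","side",5,70,55,(.53,-.05,.14)); plan((.478,-.0643,.126),1.866)
E
```

```text
crop origin 215 102 scale 5
t 15.35 q [ 0.8042  0.0696 -0.7847  1.7959  0.0516  1.2975  0.3141] p [ 0.4769 -0.0648  0.2201] xaz 1.8782 tilt [-0.0007 -0.0005 -1.    ] F [1.1653 0.234  0.6982] T [-0.0426 -0.1948  0.0052] w 0.056729556798841625
shift [0.0002 0.0013 0.0941] turn [-0.0009  0.0003  0.0122]
```

View pics/side_k.png

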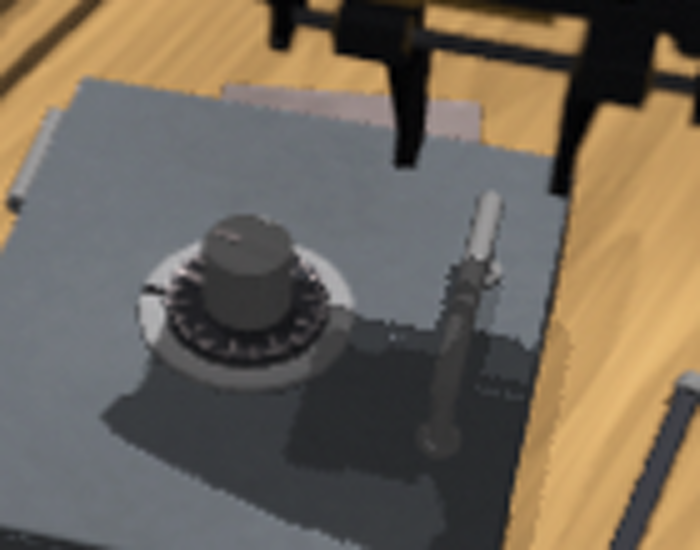

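View pics/side_j.png

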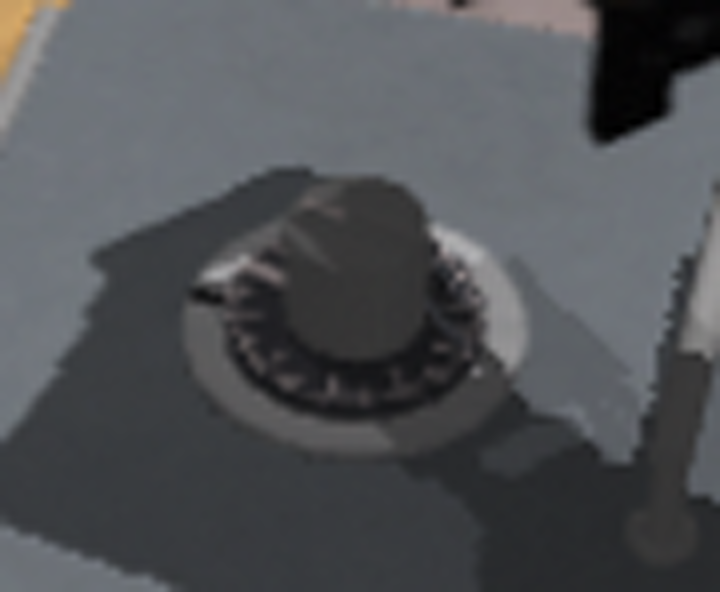

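Side view: the knob's zero mark is at about (262,268), just right of the index, as expected for about 94. The fingers straddle the bar. Descending.

step_arm:
  increments:
    - [[0,0.0013,0.025],[0,0,0.012]]
    - [[0,0.0013,0.05],[0,0,0.012]]
    - [[0,0.0013,0.075],[0,0,0.012]]
    - [[0,0.0013,0.09],[0,0,0.012]]
    - [[0,0.0013,0.094],[0,0,0.012]]

```text
time: 15.85
ee_pos: [0.4775, -0.0642, 0.1245]
eef_rot: [0.597, 0.802, -0.001, -0.001]
ft_force: [0.3, 0.7, 0.7]
width: 0.0569
```

```bash
python3 - <<'E'
from h import *
P=crop("side",262,268,8,220,123,.115);I=crop("side",205,294,8,220,123,.112)
for C in((.574,-.0345),(.576,-.0357)): print("zero",ang(P,C),"idx",ang(I,C))
plan((.478,-.0643,.126),1.866)
E
```

```text
zero -0.32074141195069406 idx 0.023899247110183763
zero -0.28456548642547125 idx 0.06347221316107182
t 15.85 q [ 0.7693  0.1776 -0.7828  1.9147  0.1393  1.1072  0.2223] p [ 0.4775 -0.0642  0.1245] xaz 1.8616 tilt [-0.0029  0.0004 -1.    ] F [0.2727 0.7249 0.6567] T [ 0.0164 -0.0829  0.0086] w 0.05687225625272283
shift [-0.0002  0.0004 -0.0015] turn [-0.0027 -0.0012 -0.0043]
```

step_arm:
  increments:
    - [[0,0,-0.001],[0,0,0]]
    - [[0,0,-0.001],[0,0,0]]
    - [[0,0,-0.001],[0,0,0]]
    - [[0,0,-0.001],[0,0,0]]
    - [[0,0,-0.001],[0,0,0]]
  hand: 1
  grip_force: 30

```text
time: 16.35
ee_pos: [0.4777, -0.0643, 0.126]
eef_rot: [0.597, 0.802, -0.001, -0.001]
ft_force: [-0.7, 0.6, 0.3]
width: 0.0245
```

step_arm:
  increments:
    - [[0,0,0],[0,0,0]]
    - [[0,0,0],[0,0,0]]
    - [[0,0,0],[0,0,0]]

```text
time: 16.65
ee_pos: [0.4787, -0.0641, 0.1263]
eef_rot: [0.597, 0.802, 0.0, -0.0]
ft_force: [5.0, 0.4, -2.4]
width: 0.0109
```

```bash
python3 - <<'E'
from h import *
s,Rm=st()
# arc rows: lid angles, tool tilt stays
H=np.array([.575,-.035,0])+.125*np.array([np.cos(YAW),np.sin(YAW),0])+[0,0,.1]
u=np.array([np.cos(YAW),np.sin(YAW),0])
def bar(th):
    a=np.arctan2(.045,.226)+th; return H-.2304*np.cos(a)*u+np.array([0,0,.2304*np.sin(a)])
print(bar(0))
for th in (.02,.05,.1,.2,.3,.4,.6,.8,1.0,1.05): print(th,Rm.inv().apply(bar(th)-bar(0)),bar(th))
E
```

```text
t 16.65 q [ 0.7696  0.1756 -0.7831  1.9124  0.1379  1.1078  0.223 ] p [ 0.4787 -0.0641  0.1263] xaz 1.8614 tilt [ 0.0001  0.0002 -1.    ] F [ 4.9697  0.363  -2.3923] T [ 0.145  -1.1532  0.0084] w 0.010863280124040609
[ 0.4784 -0.0644  0.145 ]
0.02 [ 0.      0.0009 -0.0045] [ 0.4793 -0.0641  0.1495]
0.05 [ 0.      0.0025 -0.0112] [ 0.4808 -0.0636  0.1562]
0.1 [ 0.      0.0056 -0.0223] [ 0.4838 -0.0627  0.1673]
0.2 [ 0.0001  0.0134 -0.044 ] [ 0.4913 -0.0604  0.189 ]
0.3 [ 0.0001  0.0234 -0.0648] [ 0.5008 -0.0576  0.2098]
0.4 [ 0.0002  0.0354 -0.0844] [ 0.5122 -0.0541  0.2294]
0.6 [ 0.0003  0.0649 -0.1197] [ 0.5405 -0.0455  0.2647]
0.8 [ 0.0005  0.1008 -0.1484] [ 0.5749 -0.035   0.2934]
1.0 [ 0.0007  0.1418 -0.1694] [ 0.614  -0.0231  0.3145]
1.05 [ 0.0007  0.1526 -0.1734] [ 0.6244 -0.02    0.3184]
```

Test lift of 4.5 mm first, to be sure the lid is free.

step_arm:
  increments:
    - [[0,0.0004,-0.002],[0,0,0]]
    - [[0,0.0009,-0.0045],[0,0,0]]

```text
time: 16.85
ee_pos: [0.4795, -0.0638, 0.1302]
eef_rot: [0.597, 0.802, 0.0, -0.0]
ft_force: [5.9, -0.2, -11.9]
width: 0.0111
```

```bash
python3 - <<'E'
from h import *
st()
E
```

```text
t 16.85 q [ 0.7703  0.1726 -0.7836  1.9063  0.1345  1.1161  0.2253] p [ 0.4795 -0.0638  0.1302] xaz 1.8613 tilt [-0.0001  0.0008 -1.    ] F [  5.9387  -0.1797 -11.939 ] T [-0.1235 -1.2935  0.0116] w 0.011082474289329267
```

step_arm:
  increments:
    - [[0,0.0016,-0.0067],[0,0,0]]
    - [[0,0.0047,-0.0178],[0,0,0]]
    - [[0,0.0082,-0.0288],[0,0,0]]
    - [[0,0.0125,-0.0395],[0,0,0]]

```text
time: 17.25
ee_pos: [0.4907, -0.0604, 0.1692]
eef_rot: [0.597, 0.802, -0.0, -0.001]
ft_force: [3.6, -0.7, -12.0]
width: 0.0108
```

```bash
python3 - <<'E'
from h import *
st(); shot("l","side",4,90,75,(.53,-.05,.16))
E
```

```text
t 17.25 q [ 0.7668  0.1564 -0.7891  1.8334  0.1177  1.2021  0.2312] p [ 0.4907 -0.0604  0.1692] xaz 1.8611 tilt [-0.0022  0.001  -1.    ] F [  3.5727  -0.6661 -11.9548] T [-0.2277 -0.5886  0.0023] w 0.010771426854548431
crop origin 196 75 scale 4
```

View pics/side_l.png

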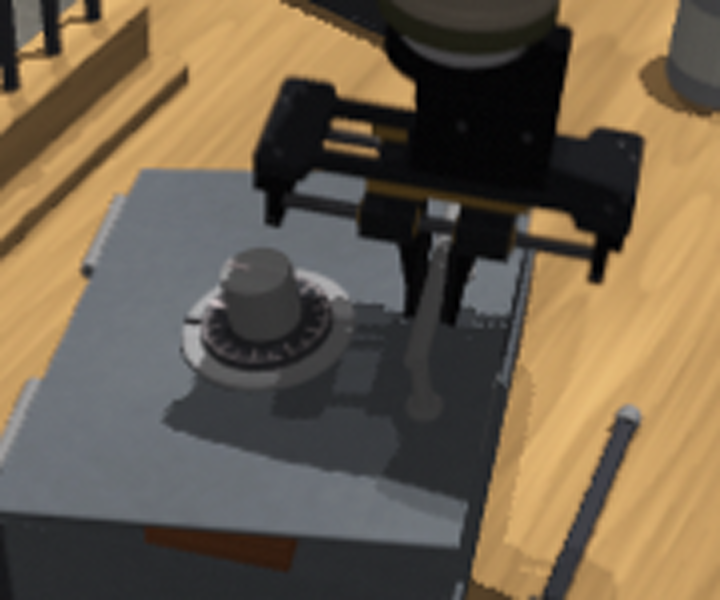

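The lid opens at about 12 N; the gap shows at the front edge. Continuing along the arc.

step_arm:
  increments:
    - [[0,0.005,-0.0105],[0,0,0]]
    - [[0,0.01,-0.0208],[0,0,0]]
    - [[0,0.016,-0.031],[0,0,0]]
    - [[0,0.022,-0.0404],[0,0,0]]
    - [[0,0.029,-0.05],[0,0,0]]

```text
time: 17.8
ee_pos: [0.5181, -0.0521, 0.2214]
eef_rot: [0.597, 0.802, -0.002, -0.002]
ft_force: [-10.7, -2.6, -5.4]
width: 0.0109
```

```bash
cat > arc.py <<'E'
from h import *
s,Rm=st()
u=np.array([np.cos(YAW),np.sin(YAW),0])
H=np.array([.575,-.035,.1])+.125*u
g=s["ee_pos"]-np.array([0,0,-.019])-H
a=np.arctan2(g[2],-g@u); print("theta",a-.1966,"rad",np.hypot(g[2],g@u))
for d in (.1,.2,.3,.4,.5): 
    f=lambda a:np.array([-.2304*np.cos(a)*u[0],-.2304*np.cos(a)*u[1],.2304*np.sin(a)])
    print(d,Rm.inv().apply(f(a+d)-f(a)))
E
python3 arc.py
```

```text
t 17.8 q [ 0.7319  0.1833 -0.7958  1.6977  0.1346  1.3225  0.2007] p [ 0.5181 -0.0521  0.2214] xaz 1.8608 tilt [-0.0054 -0.0002 -1.    ] F [-10.6955  -2.6079  -5.356 ] T [-0.4484  2.166  -0.0194] w 0.010948179436053454
theta 0.453930459423211 rad 0.2317644012650596
0.1 [ 0.0001  0.0148 -0.0177]
0.2 [ 0.0002  0.0312 -0.0338]
0.3 [ 0.0003  0.0492 -0.0482]
0.4 [ 0.0004  0.0685 -0.0607]
0.5 [ 0.0005  0.089  -0.0713]
```

step_arm:
  increments:
    - [[0,0.0072,-0.009],[0,0,0]]
    - [[0,0.0148,-0.0177],[0,0,0]]
    - [[0,0.023,-0.026],[0,0,0]]
    - [[0,0.0312,-0.0338],[0,0,0]]
    - [[0,0.04,-0.041],[0,0,0]]

```text
time: 18.3
ee_pos: [0.5553, -0.0409, 0.2633]
eef_rot: [0.598, 0.802, -0.003, -0.004]
ft_force: [-16.3, -2.0, 3.7]
width: 0.011
```

```bash
python3 arc.py
```

```text
t 18.3 q [ 0.6638  0.2574 -0.7985  1.5402  0.1852  1.4322  0.1438] p [ 0.5553 -0.0409  0.2633] xaz 1.8602 tilt [-0.0099 -0.0012 -0.9999] F [-16.3154  -1.9726   3.6774] T [-0.4205  3.5206  0.0014] w 0.010993047746474428
theta 0.7004203338206461 rad 0.23332609692752612
0.1 [ 0.0001  0.0186 -0.0136]
0.2 [ 0.0003  0.0384 -0.0254]
0.3 [ 0.0004  0.0593 -0.035 ]
0.4 [ 0.0005  0.081  -0.0426]
0.5 [ 0.0007  0.1035 -0.0479]
```

step_arm:
  increments:
    - [[0,0.0085,-0.0085],[0,0,0]]
    - [[0,0.018,-0.015],[0,0,0]]
    - [[0,0.0275,-0.0215],[0,0,0]]
    - [[0,0.037,-0.027],[0,0,0]]

```text
time: 18.7
ee_pos: [0.5908, -0.0301, 0.2896]
eef_rot: [0.598, 0.802, -0.004, -0.005]
ft_force: [-3.2, 0.8, -13.6]
width: 0.0111
```

```bash
python3 arc.py;  python3 -c "
from h import *
shot('m','side',4,90,75,(.56,-.05,.2))"
```

```text
t 18.7 q [ 0.5888  0.3377 -0.7935  1.4018  0.2373  1.5129  0.0966] p [ 0.5908 -0.0301  0.2896] xaz 1.8601 tilt [-0.0127 -0.0007 -0.9999] F [ -3.1901   0.7608 -13.6386] T [0.0229 0.4651 0.0044] w 0.01110630531614908
theta 0.8948575715128989 rad 0.2350670792597283
0.1 [ 0.0001  0.0208 -0.0098]
0.2 [ 0.0003  0.0425 -0.0176]
0.3 [ 0.0004  0.0649 -0.0231]
0.4 [ 0.0006  0.0877 -0.0263]
0.5 [ 0.0007  0.1107 -0.0273]
crop origin 185 57 scale 4
```

View pics/side_m.png

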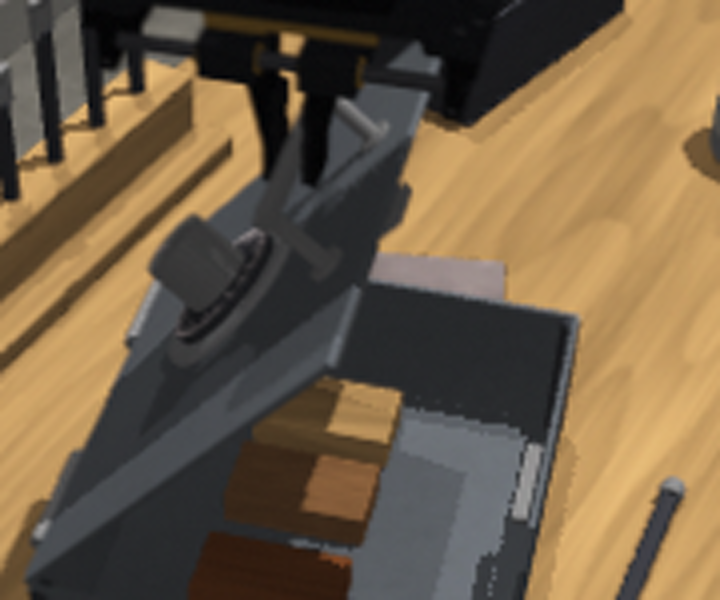

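step_arm:
  increments:
    - [[0,0.0105,-0.0035],[0,0,0]]
    - [[0,0.0208,-0.0075],[0,0,0]]
    - [[0,0.0208,-0.0075],[0,0,0]]

```text
time: 19.05
ee_pos: [0.613, -0.0235, 0.3003]
eef_rot: [0.598, 0.802, -0.003, -0.003]
ft_force: [-4.5, -1.9, 5.3]
width: 0.011
```

```bash
python3 arc.py
```

```text
t 19.05 q [ 0.5431  0.3849 -0.7881  1.3254  0.2682  1.5478  0.0735] p [ 0.613  -0.0235  0.3003] xaz 1.8600 tilt [-0.0088 -0.0005 -1.    ] F [-4.4569 -1.8779  5.3483] T [-0.4075  1.0808  0.0518] w 0.011027984664808695
theta 1.0031540403280563 rad 0.23534100603082456
0.1 [ 0.0001  0.0218 -0.0075]
0.2 [ 0.0003  0.0442 -0.0127]
0.3 [ 0.0004  0.0671 -0.0157]
0.4 [ 0.0006  0.0901 -0.0164]
0.5 [ 0.0007  0.113  -0.0147]
```

step_arm:
  increments:
    - [[0,0,0],[0,0,0]]
    - [[0,0,0],[0,0,0]]
    - [[0,0,0],[0,0,0]]
  hand: 0.42

```text
time: 19.35
ee_pos: [0.6136, -0.0233, 0.3014]
eef_rot: [0.598, 0.802, -0.002, -0.003]
ft_force: [0.0, 0.3, -0.2]
width: 0.0233
```

```bash
python3 arc.py;  python3 -c "
from h import *
shot('n','side',4,90,75,(.56,-.05,.2))"
```

```text
t 19.35 q [ 0.543   0.3841 -0.7882  1.324   0.2678  1.5475  0.0736] p [ 0.6136 -0.0233  0.3014] xaz 1.8600 tilt [-0.0065 -0.0002 -1.    ] F [ 0.0008  0.3024 -0.1777] T [-0.0176 -0.122   0.032 ] w 0.023270333181051747
theta 1.0073081641610986 rad 0.23613923814923668
0.1 [ 0.0001  0.0218 -0.0073]
0.2 [ 0.0003  0.0443 -0.0124]
0.3 [ 0.0004  0.0672 -0.0152]
0.4 [ 0.0006  0.0902 -0.0158]
0.5 [ 0.0007  0.1131 -0.014 ]
crop origin 185 57 scale 4
```

View pics/side_n.png

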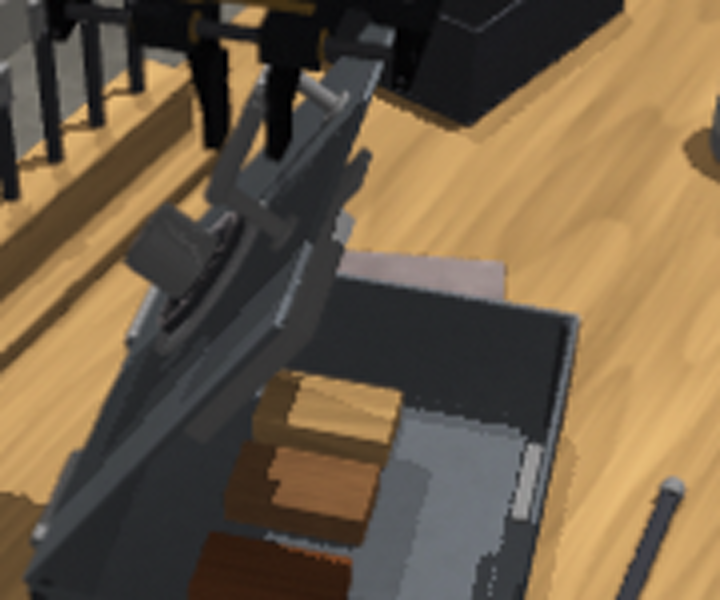

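The lid stands at about 1.0 rad. The fingers straddle the bar with zero contact force. Withdrawing straight up.

step_arm:
  increments:
    - [[0,0,-0.015],[0,0,0]]
    - [[0,0,-0.03],[0,0,0]]
    - [[0,0,-0.05],[0,0,0]]
    - [[0,0,-0.08],[0,0,0]]
    - [[0,0,-0.11],[0,0,0]]

```text
time: 19.9
ee_pos: [0.6139, -0.0234, 0.4134]
eef_rot: [0.598, 0.802, -0.002, -0.003]
ft_force: [1.3, -1.2, 0.1]
width: 0.0252
```

step_arm:
  increments:
    - [[0,-0.04,0],[0,0,0]]
    - [[0,-0.08,0],[0,0,0]]
    - [[0,-0.12,0],[0,0,0]]
    - [[0,-0.15,0],[0,0,0]]
    - [[0,-0.15,0],[0,0,0]]

```text
time: 20.4
ee_pos: [0.468, -0.0672, 0.4167]
eef_rot: [0.599, 0.801, -0.003, -0.0]
ft_force: [1.0, 0.1, 0.7]
width: 0.0252
```

```bash
python3 -c "
from h import *
st()
shot('o','side',2,200,150,(.5,-.05,.1)); shot('o','top',2,200,150,(.5,-.05,.1))"
```

```text
t 20.4 q [ 0.8246  0.0039 -0.7716  1.4414  0.0069  1.701   0.3398] p [ 0.468  -0.0672  0.4167] xaz 1.8568 tilt [-0.0038 -0.0039 -1.    ] F [0.9707 0.0558 0.7345] T [ 0.0115 -0.1766  0.0018] w 0.02519558995830837
crop origin 96 24 scale 2
crop origin 100 59 scale 2
```

View pics/side_o_full.png

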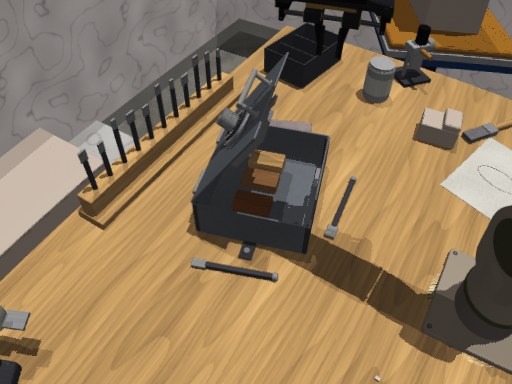

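View pics/top_o_full.png

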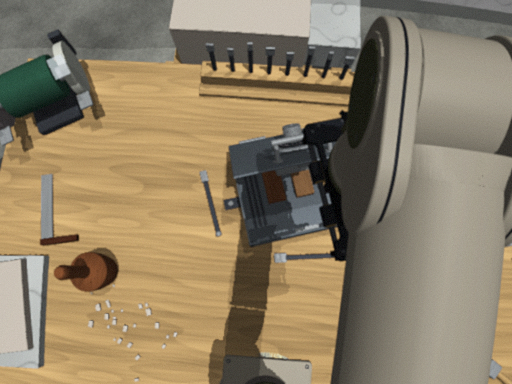

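The lid stands open and the chisels are where they lay at (234,270) and (341,207) in the side view. The whetstone shows unmoved behind the box. The robot is clear, so I hand in.

```bash
python3 -c "
from h import *
from bench import r
P=(.615,-.0225,.32); print(wp('side',P))
a=cv2.imread('pics/side0.png').astype(int);b=cv2.imread('pics/side_o_full.png').astype(int)
print(abs(a-b)[255:285,188:280].mean(),abs(a-b)[176:238,322:358].mean())
print(r.close_job())"
```

```text
[245.93491584  84.73940873]
13.295289855072463 15.31899641577061
the job is handed in; nothing more can be done
None
```

The strongbox is open and the job is handed in, at about 20.5 s of the 72 s allowed.

- **Dialling:** I turned the dial left to 30, right to 90 and left to 15 in a single grip. At 30 and 15 I checked it against the zero mark. At 90 the zero mark was hidden, so I used the 10-number marks. Gripper turn and images agreed to about 1 to 1.5 numbers, though the two cameras differed by up to 2 numbers at 15.
- **Bolt:** Turning right, the dial went heavier (about 0.15 to 0.2 N m) and came up against its stop at about 93 to 95. Readings there were about 0.26 to 0.37 N m, below the 0.45 N m harm limit. The dial then stood still while the lightly gripping fingers slipped.
- **Lid:** I raised it by its bar to about 1.0 rad (57°). It first moved at about 12 N, and the measured force stayed under about 17 N. It stayed up after I let go, and the robot is clear of it.
- **Chisels and whetstone:** In the last pictures all three look to be where they lay. A pixel comparison of the two chisel areas showed modest differences (13 to 15 grey levels), which proves nothing because I did not check it against an unchanged area. The whetstone was partly hidden, so I judged it by eye.

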